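# Slide a border tile home under the inspection hood and set the focus

### The arm

A 6-joint arm with a two-finger parallel gripper is mounted at the origin on the work surface. World frame = base frame: x ahead of the robot, y to its left, z up, the work surface at z = 0. Lengths are in m, angles in rad, forces in N, time in s.
With the tool pointing down it reaches from about 0.3 to 0.875 m from the base axis. Payload 6.4 kg.
Tool frame: the origin (TCP) lies midway between the tips of the shut fingers; the grasp point (between the pads) lies manip.pinch_z behind it (manip.pinch_z is the distance from the TCP to the grasp point, in m); z points along the fingers, x is the direction in which the jaws open and shut, and the axes are right-handed (so a half turn about z gives the same grasp; the last joint's range is limited). The gripper opens to 85 mm and grips with 20 to 120 N. Pads are 22 mm wide; open, the fingers measure 114 mm over their backs; the gripper's body (76 mm by 85 mm) begins 54 mm behind the grasp point. The pads swing forward as they close: fully open they stand 13 mm farther back than shut.
Start: joints at [-1.491, 0.181, 1.607, -0, 1.354, -0.206], TCP at [0.162, -0.552, 0.191] pointing down, gripper open.
Joint ranges: [-2.99, 2.99], [-0.89, 2.07], [0.3, 2.58], [-1.14, 4.28], [0, 2.63], [-3.12, 3.12]. Speed limits (rad/s): [2.57, 2.57, 3.01, 3.14, 3.14, 3.14].

### API

Orientations are given as a rotation vector (axis times angle).
In Python, from workcell import observe, cams, manip gives the robot as it stands.
- The arm moves only by the shell command python3 -m crank 'ROWS' [FORCE]. ROWS is JSON, a list of rows, each an object of numbers: "ax", "ay", "az": the turn, a rotation vector about the tool's x, y, z in rad; "x", "y", "z": the shift along the tool's x, y, z in mm; "fingers": the finger opening in mm, from 0 to 85.4. In form: [{"ax": .., "ay": .., "az": .., "x": .., "y": .., "z": .., "fingers": ..}, ...]. A call has 1 to 8 rows; each row is the pose to reach, as a shift and turn from the pose measured when the call began, along the tool's axes at that moment; what a row does not reach only later rows make up. A row lasts 1/10 s, in which the tool goes at most 50 mm and 8.59 degrees, less where a joint would pass 70% of its speed; a pose out of reach is approached as far as the arm can. A call with a gripper value outside its range is refused whole. The fingers move at their own pace and stop on an object; FORCE is the grip in N (left out, the last holds). Time passes only in rows, so rows that repeat a pose let the fingers close. It gives the time, the measured TCP pose, the force and the opening at its end, in the units of the state.
- observe(): the state, without advancing time (a new reading comes with each control period).
- cams.grab_frame(name): name is "scene" or "top" or "wrist"; returns the picture (420x560x3 uint8, red, green, blue); there is no depth.
- cams.camera_info(name): a dict with "fx", "fy", "cx", "cy" (pixels), "k1" (the pictures are not rectified: a ray, as slopes to the right and down, at radius r is drawn at 1 + k1 r^2 times it, then the intrinsics apply), "R" (3x3) and "t" (3): a world point X has camera coordinates R X + t; the wrist camera has in their place "hand_eye" (4x4, takes a point from camera to tool coordinates, whose origin is the TCP and whose axes are the tool frame's). Camera axes: x right, y down, z forward; pixel columns grow to the right and rows downward; lengths in m; the calibration is good to about 2 mm. A picture is of the moment at which its call begins: read the wrist's pose just before it. camera_info takes no time and is no camera call.
- manip.hand_in(): hands the job in, once; it reports no verdict.
The state is a dict: "time_s": time; "joints": joint angles; "qvel": joint speeds; "effort": joint torques, N m; "position": TCP position; "tcp_rot": TCP orientation; "ft_force": force on the tool from outside, world axes, zero at the start; "wrist_torque": the same for the moment, N m; "grip_width": finger opening in m.
Only numpy, scipy, OpenCV 4.12 (cv2) and the standard library are available. Lean on these libraries where they do the work, as an engineer would, in place of code of your own. Each camera call takes 0.05 s, during which the arm holds its last target. There are 200 camera calls.

### The job

Take the narrow border tile from the ware board, lay it glazed face up on the inspection stand's bed between the guides, and slide it gently in under the hood until you feel it rest fully against the hidden end stop, without shoving the stop back out of its setting. Then turn the focus knob on the sloping console clockwise until its pointer stands at the white index mark. Leave the other things on the table where they are.

Things in the scene. Friction and masses are not known exactly. Their poses are not given: they have to be found in the camera images.
- tile: the narrow border tile, loose, terracotta with white glaze on top: 120 (its x) x 56 (its y) x 16 (its z) mm, 0.2 to 0.3 kg. Starts flat on the ware board, the only oblong tile there. Origin at the centre of its underside; its two ends are alike
- board: ware board: bare fixed wooden board, 400 (x) x 250 (y) mm, top 20 mm above the table; origin under its centre
- bed (a point): point on top of the inspection stand's plywood bed (20 mm above the table), on the centre line between the guides, 93 mm before the hood's front edge; x runs along the bed into the hood, y left, z up. The bed ends at x = -85 mm and is 160 mm wide. A tile laid along x with its centre here has its nose 20 mm inside the straight guides and its middle free of them
- guides (a point): centre of the mouth of the guides, on the bed's top, axes as bed (whose point is 40 mm before it). From here two aluminium guides, 14 mm high, run 170 mm along x with inner faces 31 mm either side of the centre line; in the 31 mm before it they flare out to about 40 mm either side
- hood_edge (a point): middle of the lower front edge of the grey hood, 120 mm above the bed; axes as bed. Hood 178 mm wide (y), front face 55 mm high, open below at the front; 70 mm further in a black light shield hangs to 36 mm above the bed. An upright gripper pushing the tile's end strikes the hood before the tile is home: lean its top back by 35 to 45 degrees, away from the hood
- stop (a joint): how far the hidden end stop has been shoved back from its setting, m; 0 = as set. A wooden block across the bed inside the hood, 50 mm wide, 24 mm high, held by friction, yields at about 14 N. Its face is 195 to 235 mm from bed along x (unknown), so the outer end of a tile against it is 18 mm before to 22 mm inside the hood's edge
- feeler (a joint): small sprung pin (under 1 N) in the middle of the stop's face, m: 0 = untouched, 0.004 = pressed flush with the face by a tile that lies against the stop
- focus_grip (a point): black focus knob on the 100 mm wide sloping console right of the bed: disc of 48 mm with a bar grip 46 mm long (its x), 13 mm wide (its y), 10 to 32 mm above the panel. Point on the axis, 10 mm below the bar's top. z = knob's axis, out of the panel, leaning 30 degrees from vertical away from the hood; +x points along the bar to its pointer end (white line)
- focus (a joint): angle of the focus knob, rad, growing clockwise seen from above the panel; at 1.30 the pointer stands at the white index mark on the panel's uphill side (towards the hood). Starts 0.6 to 1.4 below that
- square_lower: bystander: lower of two stacked square terracotta tiles (90 x 90 x 14 mm, white glaze) on the ware board; origin under its centre
- square_upper: bystander: upper of the two stacked square tiles (90 x 90 x 14 mm); origin under its centre
- batten: bystander: dark wooden batten, 220 x 24 x 18 mm, lying on the table along its x; origin under its centre
- jar: bystander: closed glaze jar with steel lid, 68 mm across, 75 mm tall; origin under its centre
- scraper: bystander: spatula lying on the table along its x
- mug: bystander: blue mug, 80 mm across, 90 mm tall; origin under its centre
Mind the look-alikes: they are no part of the job. What is shaped like the tile but blue is not meant.

How it is judged:
By the outcome, as a careful person would: the job done as asked, in the order asked, and still so for the second after the job is handed in, with the robot touching nothing.
It also fails if it takes over 72 s, if anything falls off the work surface, if the arm or the gripper's body presses on something with over 40 N, if the wrist force passes 120 N, or if a joint passes its speed limit or range.

## Working session

There is one attempt and no reset: what is moved stays moved. The work goes in short steps, Python scripts to look and compute and a shell command to move; the robot and the scene stay as the last step left them, time stands still between calls to the robot, and variables do not carry over. Pictures are saved under pics/ and viewed, about 8 in all and at most 12, crops included, and the job is handed in when it is done.

```bash
ls; mkdir -p pics; python3 - <<'E'
from workcell import observe,cams,manip
import cv2,json
for n in ["scene","top"]:
    cv2.imwrite(f"pics/{n}0.png",cams.grab_frame(n)[:,:,::-1])
for n in ["scene","top","wrist"]: print(n,cams.camera_info(n))
print(observe(),manip.pinch_z)
E
```

```text
pics
scene {'fx': 428.93832404718444, 'fy': 428.93832404718444, 'cx': 279.1095291009325, 'cy': 202.35426551296842, 'k1': 0.00717602445701608, 'R': array([[ 0.48863399,  0.87227177, -0.01946249],
       [ 0.56220264, -0.33183948, -0.75750297],
       [-0.66720688,  0.35919983, -0.65254154]]), 't': array([-0.29350672, -0.16844945,  1.73603525])}
top {'fx': 513.4212751712794, 'fy': 513.4212751712794, 'cx': 284.42216010779276, 'cy': 200.3475554805003, 'k1': -0.1214684141087407, 'R': array([[ 0.01778398, -0.99983014, -0.00483874],
       [-0.9976478 , -0.01742432, -0.0662968 ],
       [ 0.06620122,  0.00600638, -0.99778821]]), 't': array([0.07314006, 0.4867207 , 1.46996622])}
wrist {'fx': 329.0157685817665, 'fy': 329.0157685817665, 'cx': 276.0009377767745, 'cy': 211.24934115960448, 'k1': -0.016009567220105245, 'hand_eye': array([[ 9.99999965e-01,  1.45200381e-04, -2.19237214e-04,
        -5.96870064e-04],
       [-8.00959997e-05,  9.62300063e-01,  2.71990042e-01,
        -6.95024778e-02],
       [ 2.50465043e-04, -2.71990015e-01,  9.62300041e-01,
        -1.82063798e-01],
       [ 0.00000000e+00,  0.00000000e+00,  0.00000000e+00,
         1.00000000e+00]])}
{'time_s': 0.1, 'joints': array([-1.49124858e+00,  1.81485107e-01,  1.60788616e+00, -4.18149431e-06,
        1.35379757e+00, -2.06311181e-01]), 'qvel': array([ 0.00126424, -0.0009339 , -0.00352878,  0.00082394,  0.00114573,
        0.00124491]), 'effort': array([-1.34210757e-05, -4.45878696e+01, -3.52236879e+01, -3.33000789e-04,
        4.12685709e-03, -1.30197046e-05]), 'position': array([ 0.16210414, -0.55110558,  0.19047453]), 'tcp_rot': array([-2.51427446e+00,  1.88165133e+00,  1.64049371e-03]), 'ft_force': array([0.40343483, 0.53445188, 0.17595191]), 'wrist_torque': array([-0.02290154,  0.02756768, -0.05953197]), 'grip_width': 0.08538769188611427} 0.0187
```

View pics/scene0.png

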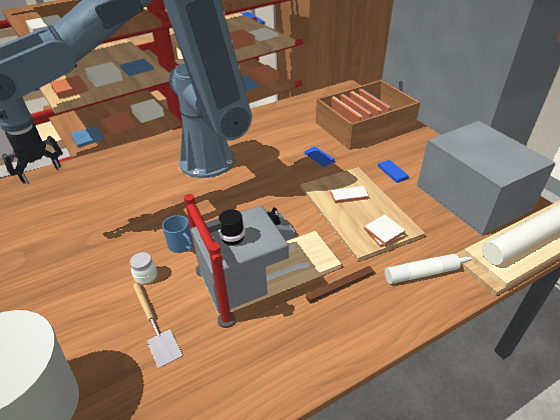

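View pics/top0.png

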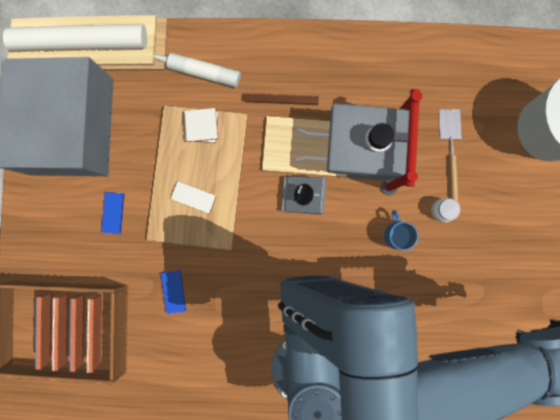

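The top view shows the tile at about (193,197) on the board. The stand's bed mouth is at about (265,145), opening left, with the hood at (330–410, 105–178) and the console knob at (304,194). Image left is world +y, so the bed runs along −y.

```bash
cat > lib.py <<'E'
import numpy as np,cv2
from scipy.spatial.transform import Rotation as Ro
from workcell import observe,cams,manip
def cam(n,s=None):
    c=cams.camera_info(n)
    if n=="wrist":
        s=s or observe(); H=np.array(c["hand_eye"]); T=np.eye(4)
        T[:3,:3]=Ro.from_rotvec(s["tcp_rot"]).as_matrix(); T[:3,3]=s["position"]
        W=np.linalg.inv(T@H); c["R"]=W[:3,:3]; c["t"]=W[:3,3]
    return c
def ray(c,uv):
    uv=np.atleast_2d(np.array(uv,float))
    d=(uv-[c["cx"],c["cy"]])/[c["fx"],c["fy"]]; u=d.copy()
    for _ in range(20): u=d/(1+c["k1"]*(u**2).sum(1,keepdims=True))
    D=np.c_[u,np.ones(len(u))]@c["R"]; return -c["R"].T@c["t"],D
def onz(c,uv,z):
    o,D=ray(c,uv); return o+D*((z-o[2])/D[:,2])[:,None]
def proj(c,X):
    p=np.atleast_2d(X)@c["R"].T+c["t"]; u=p[:,:2]/p[:,2:]
    return u*(1+c["k1"]*(u**2).sum(1,keepdims=True))*[c["fx"],c["fy"]]+[c["cx"],c["cy"]]
def rows(pos,R):
    """target TCP pose -> shift (mm) and turn in the current tool axes"""
    s=observe(); R0=Ro.from_rotvec(s["tcp_rot"]); 
    return (R0.inv().apply(np.array(pos)-s["position"])*1e3).round(1),(R0.inv()*R).as_rotvec().round(4)
def fr(x,z):
    """rotation with tool x and z along the given world directions"""
    z=np.array(z,float);z/=np.linalg.norm(z);x=np.array(x,float);x-=z*(x@z);x/=np.linalg.norm(x)
    return Ro.from_matrix(np.c_[x,np.cross(z,x),z])
E
python3 - <<'E'
from lib import *
im=cv2.imread("pics/top0.png"); c=cam("top")
hsv=cv2.cvtColor(im,cv2.COLOR_BGR2HSV)
m=((hsv[...,1]<60)&(hsv[...,2]>170)).astype(np.uint8); m[:, :140]=0;m[:100]=0;m[260:]=0;m[:,260:]=0
for k in cv2.findContours(m,0,1)[0]:
    if cv2.contourArea(k)>100:
        b=cv2.minAreaRect(k); P=onz(c,cv2.boxPoints(b),.036); print(b,P.mean(0).round(4),np.diff(P,axis=0).round(4))
cv2.imwrite("pics/crop1.png",cv2.resize(im[85:235,250:425],None,fx=4.5,fy=4,interpolation=cv2.INTER_CUBIC)[:600,:800])
E
```

```text
((192.58221435546875, 196.7808380126953), (41.198490142822266, 19.311790466308594), 20.556041717529297) [0.4898 0.3457 0.036 ] [[ 0.0526 -0.018   0.    ]
 [-0.0399 -0.1131  0.    ]
 [-0.0522  0.0181  0.    ]]
((201.4086151123047, 125.72080993652344), (33.842350006103516, 32.9161376953125), 85.91438293457031) [0.6972 0.3266 0.036 ] [[ 0.0079 -0.0962  0.    ]
 [-0.0995 -0.0101  0.    ]
 [-0.0081  0.0955  0.    ]]
```

View pics/crop1.png

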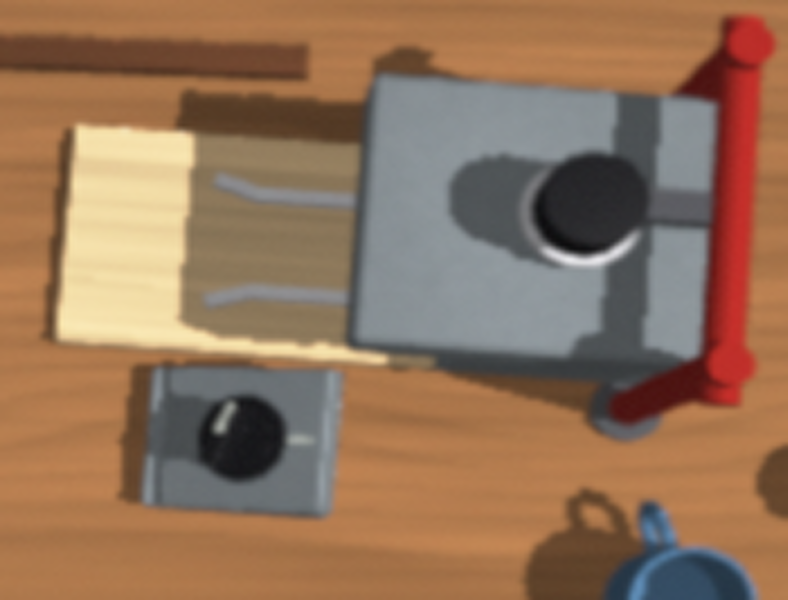

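```bash
python3 - <<'E'
from lib import *
c=cam("top")
f=lambda P:np.array(P)/[4.5,4]+[250,85]
e=onz(c,f([(75,127),(57,341),(385,362)]),.02); print("bed",e.round(4))
g=onz(c,f([(258,198),(350,204),(250,288),(345,295)]),.034); print("guides",g.round(4))
h=onz(c,f([(380,75),(352,344)]),.195); print("hood",h.round(4))
nrm=lambda v:v/np.linalg.norm(v)
for n,v in [("left",np.array([e[1]-e[0]])[0][[1,0]]*[1,-1]),("lower",(e[2]-e[1])[:2]),("g1",(g[1]-g[0])[:2]),("g2",(g[3]-g[2])[:2]),("hood",(h[1]-h[0])[[1,0]]*[1,-1])]:
    print(n,np.degrees(np.arctan2(v[1],v[0])).round(2))
print(cv2.norm(e[1]-e[0]),cv2.norm(h[1]-h[0]))
print("knob",onz(c,f([(243,437),(225,416),(300,440)]),.07).round(4))
print("reach of start R",Ro.from_rotvec(observe()["tcp_rot"]).as_matrix().round(3))
E
```

```text
bed [[ 0.7296  0.1381  0.02  ]
 [ 0.5715  0.1464  0.02  ]
 [ 0.5599 -0.0653  0.02  ]]
guides [[ 0.6761  0.0188  0.034 ]
 [ 0.6728 -0.0404  0.034 ]
 [ 0.6103  0.023   0.034 ]
 [ 0.6063 -0.0379  0.034 ]]
hood [[ 0.7266 -0.0445  0.195 ]
 [ 0.5507 -0.0301  0.195 ]]
left 87.0
lower -93.14
g1 -93.18
g2 -93.73
hood 85.3
0.15833374322255828 0.1765267761076366
knob [[ 0.4998  0.027   0.07  ]
 [ 0.5143  0.0384  0.07  ]
 [ 0.4983 -0.0084  0.07  ]]
reach of start R [[ 0.282 -0.959 -0.   ]
 [-0.959 -0.282  0.002]
 [-0.002 -0.    -1.   ]]
```

```bash
cat >> lib.py <<'E'
hd=lambda a:np.array([np.cos(np.radians(a)),np.sin(np.radians(a)),0])
BX=hd(-93.5); BY=hd(-3.5); BED=np.array([.645,.058,.02])
RT=fr(hd(-19.4),[0,0,-1]); RB=fr(BY,[0,0,-1])
def show(): s=observe(); print(round(s["time_s"],2),s["position"].round(4),s["ft_force"].round(2),s["grip_width"].round(4),Ro.from_rotvec(s["tcp_rot"]).as_matrix().round(3).tolist())
E
python3 - <<'E'
from lib import *
print(rows([.4931,.3551,.15],RT), rows([.35,-.1,.22],RT))
E
```

```text
(array([-776. , -573.1,   41.9]), array([-0.001 ,  0.0013, -0.9463])) (array([-379.9, -307.5,  -28.8]), array([-0.001 ,  0.0013, -0.9463]))
```

```bash
python3 -m crank '[{"x":-380,"y":-308,"z":-30,"az":-0.946},{"x":-380,"y":-308,"z":-30,"az":-0.946},{"x":-380,"y":-308,"z":-30,"az":-0.946},{"x":-380,"y":-308,"z":-30,"az":-0.946},{"x":-380,"y":-308,"z":-30,"az":-0.946},{"x":-380,"y":-308,"z":-30,"az":-0.946},{"x":-380,"y":-308,"z":-30,"az":-0.946},{"x":-380,"y":-308,"z":-30,"az":-0.946}]'
python3 -c "
from lib import *
show();print(rows([.4931,.3551,.15],RT))"
```

```text
schema error: expected keys ax, ay, az, x, y, z, fingers
Traceback (most recent call last):
  File "lib.py", line 32, in show
    def show(): s=observe(); print(round(s["time_s"],2),s["position"].round(4),s["ft_force"].round(2),s["grip_width"].round(4),Ro.from_rotvec(s["tcp_rot"]).as_matrix().round(3).tolist())
                                                                                                      ^^^^^^^^^^^^^^^^^^^^^
AttributeError: 'float' object has no attribute 'round'
```

```bash
sed -i 's/s\["grip_width"\].round(4)/round(s["grip_width"],4)/' lib.py
python3 -m crank '[{"ax":0,"ay":0,"az":-0.946,"x":-380,"y":-308,"z":-30,"fingers":85},{"ax":0,"ay":0,"az":-0.946,"x":-380,"y":-308,"z":-30,"fingers":85},{"ax":0,"ay":0,"az":-0.946,"x":-380,"y":-308,"z":-30,"fingers":85},{"ax":0,"ay":0,"az":-0.946,"x":-380,"y":-308,"z":-30,"fingers":85},{"ax":0,"ay":0,"az":-0.946,"x":-380,"y":-308,"z":-30,"fingers":85},{"ax":0,"ay":0,"az":-0.946,"x":-380,"y":-308,"z":-30,"fingers":85},{"ax":0,"ay":0,"az":-0.946,"x":-380,"y":-308,"z":-30,"fingers":85},{"ax":0,"ay":0,"az":-0.946,"x":-380,"y":-308,"z":-30,"fingers":85}]'
python3 -c "
from lib import *
show();print(rows([.4931,.3551,.15],RT))"
```

```text
time_s: 0.9
position: [0.3158, -0.1812, 0.2156]
tcp_rot: [-3.095, 0.529, -0.0]
ft_force: [0.9, -0.4, 0.8]
grip_width: 0.0849
0.9 [ 0.3158 -0.1812  0.2156] [ 0.91 -0.36  0.81] 0.0849 [[0.943, -0.332, 0.0], [-0.332, -0.943, 0.001], [-0.0, -0.001, -1.0]]
(array([ -10.9, -564.7,   66.4]), array([-0.0014,  0.0002,  0.0001]))
```

```bash
python3 -m crank '[{"ax":0,"ay":0,"az":0,"x":-11,"y":-565,"z":20,"fingers":85},{"ax":0,"ay":0,"az":0,"x":-11,"y":-565,"z":20,"fingers":85},{"ax":0,"ay":0,"az":0,"x":-11,"y":-565,"z":20,"fingers":85},{"ax":0,"ay":0,"az":0,"x":-11,"y":-565,"z":20,"fingers":85},{"ax":0,"ay":0,"az":0,"x":-11,"y":-565,"z":20,"fingers":85},{"ax":0,"ay":0,"az":0,"x":-11,"y":-565,"z":20,"fingers":85},{"ax":0,"ay":0,"az":0,"x":-11,"y":-565,"z":20,"fingers":85},{"ax":0,"ay":0,"az":0,"x":-11,"y":-565,"z":20,"fingers":85}]'
python3 -c "
from lib import *
show();print(rows([.4931,.3551,.15],RT))"
```

```text
time_s: 1.7
position: [0.4407, 0.1989, 0.2018]
tcp_rot: [-3.096, 0.528, -0.0]
ft_force: [1.2, -1.0, 0.4]
grip_width: 0.0851
1.7 [0.4407 0.1989 0.2018] [ 1.18 -1.02  0.43] 0.0851 [[0.943, -0.331, 0.0], [-0.331, -0.943, 0.001], [-0.0, -0.001, -1.0]]
(array([  -2.3, -164.7,   52. ]), array([-0.0012,  0.0002,  0.0008]))
```

Now to above the tile, then a wrist picture to confirm.

```bash
python3 -m crank '[{"ax":0,"ay":0,"az":0,"x":-2.3,"y":-164.7,"z":50,"fingers":85},{"ax":0,"ay":0,"az":0,"x":-2.3,"y":-164.7,"z":50,"fingers":85},{"ax":0,"ay":0,"az":0,"x":-2.3,"y":-164.7,"z":50,"fingers":85},{"ax":0,"ay":0,"az":0,"x":-2.3,"y":-164.7,"z":50,"fingers":85},{"ax":0,"ay":0,"az":0,"x":-2.3,"y":-164.7,"z":50,"fingers":85},{"ax":0,"ay":0,"az":0,"x":-2.3,"y":-164.7,"z":50,"fingers":85},{"ax":0,"ay":0,"az":0,"x":-2.3,"y":-164.7,"z":50,"fingers":85}]' >/dev/null
python3 -c "
from lib import *
show()
s=observe();im=cams.grab_frame('wrist')[:,:,::-1];cv2.imwrite('pics/w1.png',im);c=cam('wrist',s)
hsv=cv2.cvtColor(im.copy(),cv2.COLOR_BGR2HSV)
m=((hsv[...,1]<60)&(hsv[...,2]>170)).astype(np.uint8)
for k in cv2.findContours(m,0,1)[0]:
    if cv2.contourArea(k)>800:
        b=cv2.minAreaRect(k); P=onz(c,cv2.boxPoints(b),.036); print(b,P.mean(0).round(4),np.diff(P,axis=0).round(4).tolist())
print(rows([.4931,.3551,.022],RT))
"
```

```text
2.4 [0.493  0.3542 0.1522] [ 0.51 -0.46  0.58] 0.0848 [[0.943, -0.332, 0.0], [-0.332, -0.943, 0.001], [-0.0, -0.001, -1.0]]
((276.0, 202.5), (121.0, 60.0), 90.0) [0.4901 0.3458 0.036 ] [[0.0504, -0.0177, 0.0], [-0.0361, -0.1114, 0.0], [-0.0558, 0.0196, 0.0]]
((512.3805541992188, 147.22918701171875), (95.87800598144531, 119.6658706665039), 66.19405364990234) [0.7089 0.3247 0.036 ] [[0.0981, 0.0087, 0.0], [0.025, -0.0885, 0.0], [-0.1048, -0.0123, 0.0]]
(array([ -0.5,  -0.7, 130.6]), array([-0.0014, -0.0003, -0.0003]))
```

View pics/w1.png

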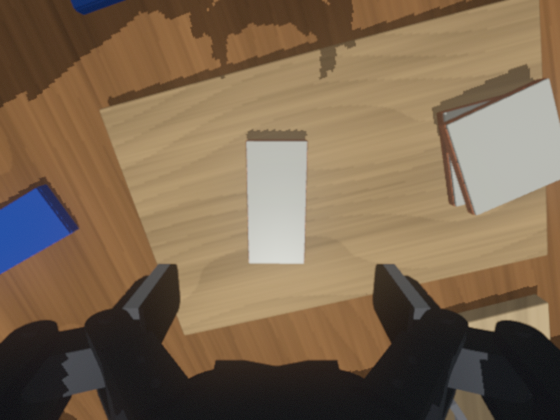

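The tile sits at (276,202), square to the jaws. The wrist fix (0.490, 0.346) matches the top camera, so I'm descending and gripping.

```bash
python3 -m crank '[{"ax":0,"ay":0,"az":0,"x":0,"y":0,"z":50,"fingers":85},{"ax":0,"ay":0,"az":0,"x":0,"y":0,"z":95,"fingers":85},{"ax":0,"ay":0,"az":0,"x":0,"y":0,"z":115,"fingers":85},{"ax":0,"ay":0,"az":0,"x":0,"y":0,"z":125,"fingers":85},{"ax":0,"ay":0,"az":0,"x":0,"y":0,"z":130,"fingers":85},{"ax":0,"ay":0,"az":0,"x":0,"y":0,"z":130,"fingers":85},{"ax":0,"ay":0,"az":0,"x":0,"y":0,"z":130,"fingers":85}]' 35
python3 -m crank '[{"ax":0,"ay":0,"az":0,"x":0,"y":0,"z":1,"fingers":45},{"ax":0,"ay":0,"az":0,"x":0,"y":0,"z":1,"fingers":45},{"ax":0,"ay":0,"az":0,"x":0,"y":0,"z":1,"fingers":45},{"ax":0,"ay":0,"az":0,"x":0,"y":0,"z":1,"fingers":45},{"ax":0,"ay":0,"az":0,"x":0,"y":0,"z":1,"fingers":45},{"ax":0,"ay":0,"az":0,"x":0,"y":0,"z":1,"fingers":45},{"ax":0,"ay":0,"az":0,"x":0,"y":0,"z":1,"fingers":45}]' 35
```

```text
time_s: 3.15
position: [0.4947, 0.3547, 0.0244]
tcp_rot: [-3.094, 0.53, -0.005]
ft_force: [0.4, 0.2, -0.6]
grip_width: 0.0846
time_s: 3.85
position: [0.4946, 0.3548, 0.0233]
tcp_rot: [-3.094, 0.53, -0.005]
ft_force: [-0.6, -0.6, 0.3]
grip_width: 0.0449
```

The fingers reached 45 mm, so the tile isn't between the pads. I'll look before doing anything else.

```bash
python3 -c "
from lib import *
a=cams.grab_frame('wrist')[:,:,::-1]; b=cams.grab_frame('scene')[:,:,::-1]
b=cv2.resize(b[150:270,270:450],(560,373)); cv2.imwrite('pics/w2.png',cv2.resize(np.vstack([a[200:],b]),(560,593)))"
```

```text
(no output)
```

View pics/w2.png

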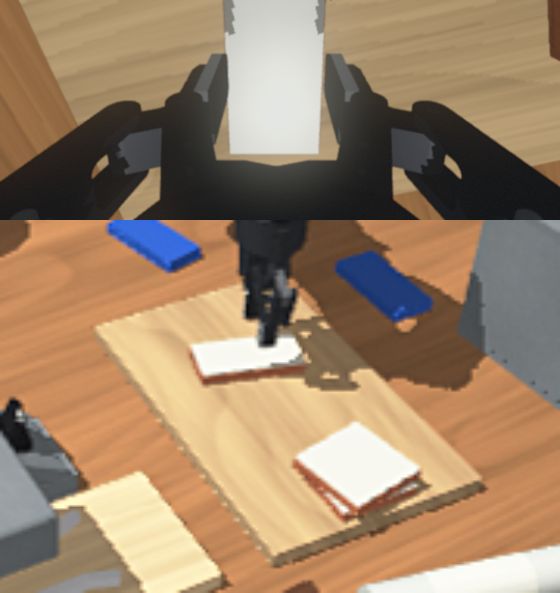

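```bash
python3 -c "
from lib import *
c=cam('wrist');s=observe();R=Ro.from_rotvec(s['tcp_rot']);c0=c
for w in (22.5,28):
  for k in (0,5,10,15,20): print(w,k,proj(c,s['position']+R.apply([[-w/1e3,0,-k/1e3],[w/1e3,0,-k/1e3],[w/1e3,-.011,-k/1e3]])).round(0).tolist())
im=cv2.imread('pics/w2.png')
print(onz(c,[(230,353),(319,353),(224,250),(322,250)],.036).round(4).tolist())
"
python3 -m crank '[{"ax":0,"ay":0,"az":0,"x":0,"y":0,"z":0,"fingers":38},{"ax":0,"ay":0,"az":0,"x":0,"y":0,"z":0,"fingers":38},{"ax":0,"ay":0,"az":0,"x":0,"y":0,"z":0,"fingers":38}]' 35
```

```text
22.5 0 [[238.0, 241.0], [314.0, 241.0], [315.0, 223.0]]
22.5 5 [[237.0, 244.0], [315.0, 244.0], [316.0, 226.0]]
22.5 10 [[236.0, 248.0], [316.0, 248.0], [317.0, 229.0]]
22.5 15 [[235.0, 251.0], [317.0, 251.0], [318.0, 232.0]]
22.5 20 [[234.0, 255.0], [318.0, 255.0], [319.0, 235.0]]
28 0 [[228.0, 241.0], [323.0, 241.0], [324.0, 223.0]]
28 5 [[227.0, 244.0], [325.0, 244.0], [325.0, 226.0]]
28 10 [[226.0, 248.0], [326.0, 248.0], [327.0, 229.0]]
28 15 [[225.0, 251.0], [327.0, 251.0], [328.0, 232.0]]
28 20 [[223.0, 255.0], [329.0, 255.0], [329.0, 235.0]]
[[0.4456, 0.3, 0.036], [0.4968, 0.2818, 0.036], [0.4674, 0.3639, 0.036], [0.5186, 0.3458, 0.036]]
time_s: 4.25
position: [0.4947, 0.3548, 0.0233]
tcp_rot: [-3.094, 0.53, -0.005]
ft_force: [0.1, 0.4, 0.7]
grip_width: 0.038
```

```bash
python3 -m crank '[{"ax":0,"ay":0,"az":0,"x":0,"y":0,"z":0,"fingers":20},{"ax":0,"ay":0,"az":0,"x":0,"y":0,"z":0,"fingers":20},{"ax":0,"ay":0,"az":0,"x":0,"y":0,"z":0,"fingers":20}]' 35
python3 -c "
from lib import *
a=cams.grab_frame('wrist')[:,:,::-1]; b=cams.grab_frame('scene')[:,:,::-1]
b=cv2.resize(b[190:220,330:375],(560,373),interpolation=cv2.INTER_CUBIC); cv2.imwrite('pics/w3.png',np.vstack([a[200:],b]))"
```

```text
time_s: 4.55
position: [0.4947, 0.3547, 0.0233]
tcp_rot: [-3.094, 0.53, -0.005]
ft_force: [0.4, 0.6, 0.1]
grip_width: 0.02
```

View pics/w3.png

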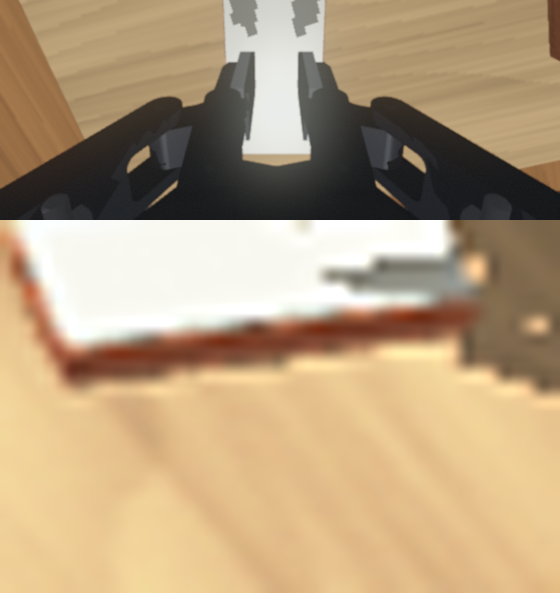

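```bash
python3 -c "
from lib import *
c=cam('scene');s=observe();R=Ro.from_rotvec(s['tcp_rot'])
for k in (0,20,40,50,60): print(k,proj(c,s['position']+R.apply([[-.0225,0,-k/1e3],[.0225,0,-k/1e3]])).round(1).tolist())
print(proj(c,[.49,.346,.036]))
print(s['joints'])
b=cams.grab_frame('scene')[150:220,320:400];t=cams.grab_frame('top')[150:240,150:260]
cv2.imwrite('pics/w4.png',np.hstack([cv2.resize(b,(400,350),interpolation=2),cv2.resize(t,(400,350),interpolation=2)])[:,:,::-1])
"
```

```text
0 [[349.9, 191.2], [353.7, 199.1]]
20 [[350.4, 186.8], [354.2, 194.7]]
40 [[350.9, 182.3], [354.7, 190.2]]
50 [[351.1, 180.1], [355.0, 188.0]]
60 [[351.4, 177.8], [355.3, 185.7]]
[[349.30054662 192.39323245]]
[4.26862188e-01 4.45961494e-01 1.63670519e+00 9.26763786e-04
 1.05487541e+00 7.65544362e-01]
```

View pics/w4.png

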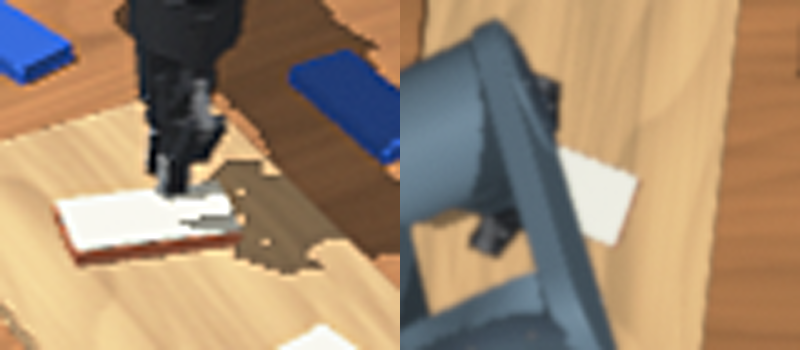

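The fingertips visibly hover above the tile. By two views they sit about 45 mm short of the reported TCP, so I'll find the true tip height by touch. I'll open to 70, straddle the tile and lower gently.

```bash
python3 -m crank '[{"ax":0,"ay":0,"az":0,"x":-1.5,"y":0,"z":0,"fingers":70},{"ax":0,"ay":0,"az":0,"x":-1.5,"y":0,"z":0,"fingers":70},{"ax":0,"ay":0,"az":0,"x":-1.5,"y":0,"z":0,"fingers":70},{"ax":0,"ay":0,"az":0,"x":-1.5,"y":0,"z":10,"fingers":70},{"ax":0,"ay":0,"az":0,"x":-1.5,"y":0,"z":20,"fingers":70},{"ax":0,"ay":0,"az":0,"x":-1.5,"y":0,"z":28,"fingers":70},{"ax":0,"ay":0,"az":0,"x":-1.5,"y":0,"z":34,"fingers":70},{"ax":0,"ay":0,"az":0,"x":-1.5,"y":0,"z":34,"fingers":70}]' 35
python3 -c "
from lib import *
show()
a=cams.grab_frame('wrist')[:,:,::-1]; b=cams.grab_frame('scene')[150:220,320:400,::-1]
cv2.imwrite('pics/w5.png',np.vstack([a[200:],cv2.resize(b,(400,350),interpolation=2)[:,:].copy() if 0 else cv2.resize(b,(560,373),interpolation=2)]))"
```

```text
time_s: 5.55
position: [0.4923, 0.3548, -0.0123]
tcp_rot: [-3.095, 0.53, -0.001]
ft_force: [1.0, -1.0, -0.3]
grip_width: 0.07
5.55 [ 0.4923  0.3548 -0.0123] [ 0.95 -0.97 -0.25] 0.07 [[0.943, -0.333, 0.001], [-0.333, -0.943, 0.001], [0.0, -0.002, -1.0]]
```

View pics/w5.png

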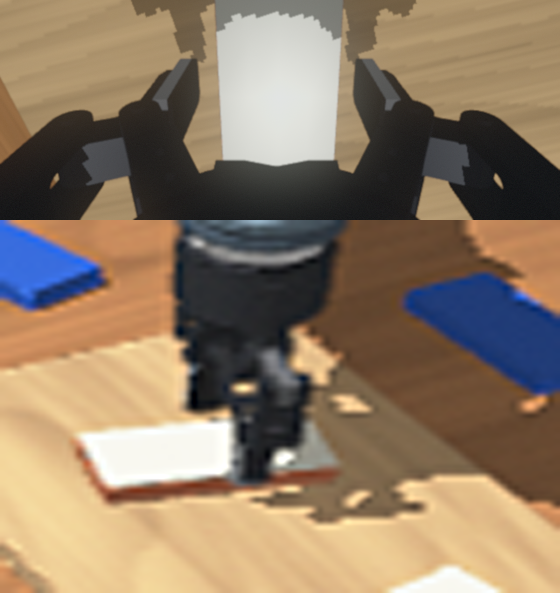

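The fingers now flank the tile, with the near tip just at its top edge (scene crop at (250,480)). I'll lower in small steps and watch the force.

```bash
cat > guard.py <<'E'
# reads the state; exit 1 if force change from the stored zero exceeds argv[1]
import sys,numpy as np
from workcell import observe
s=observe(); f=np.array(s["ft_force"])
if sys.argv[1]=="zero": np.save("zero.npy",f); sys.exit()
d=f-np.load("zero.npy"); print(round(s["time_s"],2),s["position"].round(4),"dF",d.round(1)); sys.exit(int(np.linalg.norm(d)>float(sys.argv[1])))
E
python3 guard.py zero
python3 -m crank '[{"ax":0,"ay":0,"az":0,"x":0,"y":0,"z":2,"fingers":70},{"ax":0,"ay":0,"az":0,"x":0,"y":0,"z":4,"fingers":70},{"ax":0,"ay":0,"az":0,"x":0,"y":0,"z":4,"fingers":70}]' >/dev/null; python3 guard.py 4 &&
python3 -m crank '[{"ax":0,"ay":0,"az":0,"x":0,"y":0,"z":2,"fingers":70},{"ax":0,"ay":0,"az":0,"x":0,"y":0,"z":2,"fingers":70}]' >/dev/null && python3 guard.py 4 &&
python3 -m crank '[{"ax":0,"ay":0,"az":0,"x":0,"y":0,"z":2,"fingers":70},{"ax":0,"ay":0,"az":0,"x":0,"y":0,"z":2,"fingers":70}]' >/dev/null && python3 guard.py 4 &&
python3 -m crank '[{"ax":0,"ay":0,"az":0,"x":0,"y":0,"z":2,"fingers":70},{"ax":0,"ay":0,"az":0,"x":0,"y":0,"z":2,"fingers":70}]' >/dev/null && python3 guard.py 4
```

```text
5.95 [ 0.4932  0.3552 -0.015 ] dF [ 0.6 -1.1 -0.7]
6.15 [ 0.4931  0.3552 -0.0173] dF [ 0.3 -0.9 -1.5]
6.35 [ 0.4929  0.3551 -0.0195] dF [-0.8 -1.5 -1.3]
6.55 [ 0.4926  0.355  -0.0219] dF [ 0.1 -0.9 -1.1]
```

```bash

python3 -m crank '[{"ax":0,"ay":0,"az":0,"x":0,"y":0,"z":1.5,"fingers":70},{"ax":0,"ay":0,"az":0,"x":0,"y":0,"z":1.5,"fingers":70}]' >/dev/null && python3 guard.py 4 &&
python3 -m crank '[{"ax":0,"ay":0,"az":0,"x":0,"y":0,"z":1.5,"fingers":70},{"ax":0,"ay":0,"az":0,"x":0,"y":0,"z":1.5,"fingers":70}]' >/dev/null && python3 guard.py 4 &&
python3 -m crank '[{"ax":0,"ay":0,"az":0,"x":0,"y":0,"z":1.5,"fingers":70},{"ax":0,"ay":0,"az":0,"x":0,"y":0,"z":1.5,"fingers":70}]' >/dev/null && python3 guard.py 4 &&
python3 -m crank '[{"ax":0,"ay":0,"az":0,"x":0,"y":0,"z":1.5,"fingers":70},{"ax":0,"ay":0,"az":0,"x":0,"y":0,"z":1.5,"fingers":70}]' >/dev/null && python3 guard.py 4 &&
python3 -m crank '[{"ax":0,"ay":0,"az":0,"x":0,"y":0,"z":1.5,"fingers":70},{"ax":0,"ay":0,"az":0,"x":0,"y":0,"z":1.5,"fingers":70}]' >/dev/null && python3 guard.py 4
```

```text
6.75 [ 0.4924  0.3548 -0.0237] dF [-0.2 -0.2 -1.2]
6.95 [ 0.4922  0.3548 -0.0255] dF [-0.8 -1.3 -1.7]
7.15 [ 0.492   0.3547 -0.0272] dF [ 0.3  0.  -1.6]
7.35 [ 0.4923  0.3548 -0.0277] dF [-2.5 -2.8  7.2]
```

Contact with the board came at reported z ≈ −0.0275, opening 70. I'll raise 6 mm, close on the tile and lift.

```bash

python3 -m crank '[{"ax":0,"ay":0,"az":0,"x":0,"y":0,"z":-6,"fingers":70},{"ax":0,"ay":0,"az":0,"x":0,"y":0,"z":-6,"fingers":50},{"ax":0,"ay":0,"az":0,"x":0,"y":0,"z":-6,"fingers":50},{"ax":0,"ay":0,"az":0,"x":0,"y":0,"z":-6,"fingers":50},{"ax":0,"ay":0,"az":0,"x":0,"y":0,"z":-6,"fingers":50},{"ax":0,"ay":0,"az":0,"x":0,"y":0,"z":-6,"fingers":50}]' 40
python3 guard.py 999
```

```text
time_s: 7.95
position: [0.4932, 0.3552, -0.0204]
tcp_rot: [-3.094, 0.53, -0.003]
ft_force: [-1.7, -1.1, 6.1]
grip_width: 0.0551
7.95 [ 0.4932  0.3552 -0.0204] dF [-1.6 -2.2  5.3]
```

```bash

python3 -m crank '[{"ax":0,"ay":0,"az":0,"x":0,"y":0,"z":-10,"fingers":50},{"ax":0,"ay":0,"az":0,"x":0,"y":0,"z":-40,"fingers":50},{"ax":0,"ay":0,"az":0,"x":0,"y":0,"z":-80,"fingers":50},{"ax":0,"ay":0,"az":0,"x":0,"y":0,"z":-80,"fingers":50},{"ax":0,"ay":0,"az":0,"x":0,"y":0,"z":-80,"fingers":50}]' 40
python3 -c "
from lib import *
show();print(rows([.6462,.0780,.06],RB))"
```

```text
time_s: 8.45
position: [0.4936, 0.3554, 0.0606]
tcp_rot: [-3.093, 0.529, -0.006]
ft_force: [-0.4, -0.1, -2.9]
grip_width: 0.0548
8.45 [0.4936 0.3554 0.0606] [-0.4  -0.11 -2.92] 0.0548 [[0.943, -0.332, 0.004], [-0.333, -0.943, 0.003], [0.003, -0.004, -1.0]]
(array([236.1, 210.8,   0.5]), array([-0.0036, -0.0038, -0.2779]))
```

Tile lifted (about 2.5 N more weight). Carrying it to the bed.

```bash

python3 -m crank '[{"ax":0,"ay":0,"az":-0.05,"x":30,"y":27,"z":0,"fingers":50},{"ax":0,"ay":0,"az":-0.12,"x":70,"y":62,"z":0,"fingers":50},{"ax":0,"ay":0,"az":-0.2,"x":110,"y":98,"z":0,"fingers":50},{"ax":0,"ay":0,"az":-0.278,"x":150,"y":134,"z":0,"fingers":50},{"ax":-0.003,"ay":-0.004,"az":-0.278,"x":190,"y":170,"z":0,"fingers":50},{"ax":-0.003,"ay":-0.004,"az":-0.278,"x":220,"y":197,"z":0,"fingers":50},{"ax":-0.003,"ay":-0.004,"az":-0.278,"x":236,"y":211,"z":0,"fingers":50},{"ax":-0.003,"ay":-0.004,"az":-0.278,"x":236,"y":211,"z":0,"fingers":50}]' 40
python3 -c "
from lib import *
import time
show();s=observe();a=cams.grab_frame('wrist')[:,:,::-1];show()
cv2.imwrite('pics/w6.png',a);print(rows([.6462,.0780,-.0195],RB))"
```

```text
time_s: 9.25
position: [0.6462, 0.0736, 0.0581]
tcp_rot: [3.14, -0.103, -0.004]
ft_force: [-0.2, 0.0, -2.8]
grip_width: 0.0547
9.25 [0.6462 0.0736 0.0581] [-0.17  0.03 -2.83] 0.0547 [[0.998, -0.066, -0.003], [-0.066, -0.998, -0.0], [-0.003, 0.0, -1.0]]
9.3 [0.645  0.0759 0.058 ] [-0.36  0.17 -3.17] 0.0547 [[0.998, -0.064, -0.004], [-0.064, -0.998, 0.001], [-0.004, -0.001, -1.0]]
(array([ 1.4, -2.1, 77.5]), array([-0.0007,  0.0041, -0.0033]))
```

View pics/w6.png

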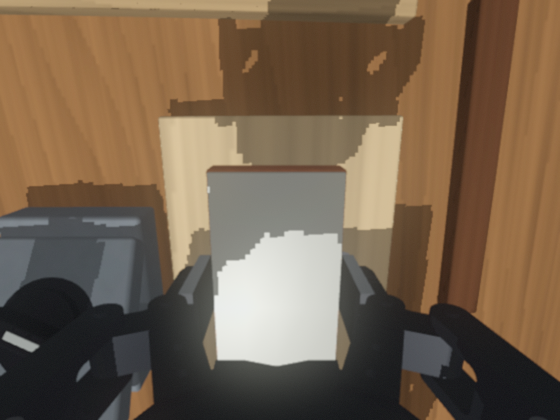

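The tile is held square. The bed's outer end shows at row 117, columns 160–402. I'll check the centre line from this view.

```bash
python3 -c "
from lib import *
s=observe();c=cam('wrist')
P=onz(c,[(160,118),(402,117),(172,205),(393,205)],.02);print(P.round(4).tolist())
for p in P: print('bed frame',((p-BED)@BX*1e3).round(1),((p-BED)@BY*1e3).round(1))
T=onz(c,[(209,172),(345,172)],.1);print([(((t-BED)@BX*1e3).round(1),((t-BED)@BY*1e3).round(1)) for t in T], T[1]-T[0])
print('tcp',(s['position']-BED)@BX*1e3,(s['position']-BED)@BY*1e3)
print(rows([.6462,.0780,-.0195],RB))"
```

```text
[[0.5748, 0.1507, 0.02], [0.7307, 0.1413, 0.02], [0.5739, 0.0925, 0.02], [0.7267, 0.0828, 0.02]]
bed frame -88.2 -75.7
bed frame -88.4 80.4
bed frame -30.1 -73.0
bed frame -29.8 80.0
[(np.float64(-65.6), np.float64(-29.3)), (np.float64(-65.4), np.float64(29.0))] [ 0.05813404 -0.00370639  0.        ]
tcp -17.866048454054777 -1.1292546799610046
(array([ 1.4, -2.1, 77.5]), array([-0.0007,  0.0041, -0.0033]))
```

```bash
python3 -c "
from lib import *
a=cv2.imread('pics/w6.png').astype(int)
for r in (125,140,155): print(r,a[r,150:180:2].tolist(),'|',a[r,390:416:2].tolist())
print([ (r,a[r,300].tolist()) for r in range(108,124,2)])
b=cams.grab_frame('scene')[210:320,190:350,::-1]; cv2.imwrite('pics/w7.png',cv2.resize(b,(800,550),interpolation=2))"
```

```text
125 [[77, 121, 163], [77, 120, 161], [77, 119, 160], [77, 119, 161], [103, 141, 172], [139, 173, 194], [140, 176, 197], [142, 178, 200], [145, 182, 203], [149, 186, 206], [151, 188, 209], [153, 191, 212], [157, 194, 214], [159, 196, 217], [158, 195, 217]] | [[109, 141, 160], [108, 140, 159], [109, 141, 160], [119, 153, 173], [151, 188, 209], [147, 185, 205], [98, 134, 162], [68, 106, 146], [69, 108, 147], [71, 111, 150], [73, 112, 153], [72, 112, 152], [70, 109, 149]]
140 [[75, 116, 157], [80, 122, 163], [80, 122, 163], [77, 119, 160], [78, 120, 161], [108, 144, 172], [139, 174, 195], [140, 176, 197], [143, 180, 200], [146, 183, 204], [151, 188, 209], [156, 192, 213], [160, 196, 217], [160, 197, 217], [160, 197, 218]] | [[152, 190, 210], [152, 189, 210], [152, 189, 210], [152, 189, 210], [150, 187, 207], [132, 168, 187], [74, 111, 148], [73, 109, 147], [71, 110, 148], [71, 111, 151], [72, 112, 153], [72, 111, 151], [70, 109, 148]]
155 [[74, 112, 152], [74, 113, 152], [74, 113, 154], [78, 120, 161], [80, 121, 163], [81, 122, 161], [127, 163, 183], [139, 174, 195], [141, 177, 198], [145, 181, 202], [148, 184, 205], [151, 189, 210], [157, 194, 215], [159, 197, 217], [161, 197, 219]] | [[153, 190, 210], [152, 189, 210], [152, 189, 210], [151, 189, 210], [136, 173, 194], [80, 117, 151], [73, 109, 147], [73, 109, 147], [73, 111, 148], [74, 112, 152], [76, 114, 153], [72, 112, 150], [70, 108, 147]]
[(108, [44, 69, 95]), (110, [48, 70, 97]), (112, [46, 70, 96]), (114, [48, 71, 97]), (116, [80, 106, 122]), (118, [89, 115, 130]), (120, [89, 115, 131]), (122, [89, 115, 131])]
```

View pics/w7.png

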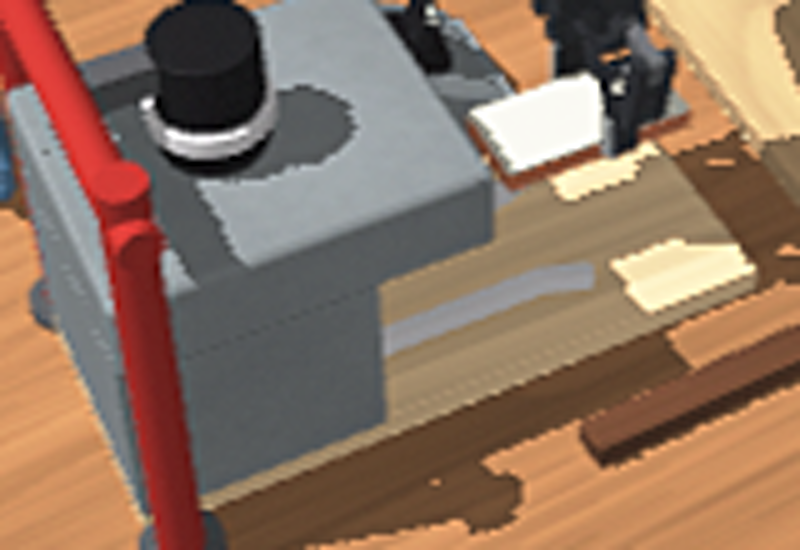

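```bash
python3 -c "
from lib import *
p=BED-.038*BX+.001*BY;p[2]=-.010
print(p,rows(p,RB))"
```

```text
[ 0.64831798  0.09586807 -0.01      ] (array([  3.2, -18.6,  68.1]), array([-0.001 ,  0.0045, -0.0016]))
```

```bash
python3 -m crank '[{"ax":0,"ay":0.004,"az":-0.002,"x":3,"y":-19,"z":10,"fingers":50},{"ax":0,"ay":0.004,"az":-0.002,"x":3,"y":-19,"z":35,"fingers":50},{"ax":0,"ay":0.004,"az":-0.002,"x":3,"y":-19,"z":55,"fingers":50},{"ax":0,"ay":0.004,"az":-0.002,"x":3,"y":-19,"z":64,"fingers":50},{"ax":0,"ay":0.004,"az":-0.002,"x":3,"y":-19,"z":68,"fingers":50},{"ax":0,"ay":0.004,"az":-0.002,"x":3,"y":-19,"z":68,"fingers":50},{"ax":0,"ay":0.004,"az":-0.002,"x":3,"y":-19,"z":68,"fingers":50}]' >/dev/null
python3 guard.py zero; python3 -c "
from lib import *
show()
p=BED-.038*BX+.001*BY;p[2]=-.020
print(p,rows(p,RB))"
python3 -m crank '[{"ax":0,"ay":0,"az":0,"x":0,"y":0,"z":2,"fingers":50},{"ax":0,"ay":0,"az":0,"x":0,"y":0,"z":4,"fingers":50},{"ax":0,"ay":0,"az":0,"x":0,"y":0,"z":4,"fingers":50}]' >/dev/null; python3 guard.py 4 &&
python3 -m crank '[{"ax":0,"ay":0,"az":0,"x":0,"y":0,"z":2,"fingers":50},{"ax":0,"ay":0,"az":0,"x":0,"y":0,"z":2,"fingers":50}]' >/dev/null && python3 guard.py 4 &&
python3 -m crank '[{"ax":0,"ay":0,"az":0,"x":0,"y":0,"z":1.5,"fingers":50},{"ax":0,"ay":0,"az":0,"x":0,"y":0,"z":1.5,"fingers":50}]' >/dev/null && python3 guard.py 4 &&
python3 -m crank '[{"ax":0,"ay":0,"az":0,"x":0,"y":0,"z":1.5,"fingers":50},{"ax":0,"ay":0,"az":0,"x":0,"y":0,"z":1.5,"fingers":50}]' >/dev/null && python3 guard.py 4 &&
python3 -m crank '[{"ax":0,"ay":0,"az":0,"x":0,"y":0,"z":1.5,"fingers":50},{"ax":0,"ay":0,"az":0,"x":0,"y":0,"z":1.5,"fingers":50}]' >/dev/null && python3 guard.py 4 
```

```text
10.05 [ 0.6489  0.0967 -0.0089] [-0.58  0.76 -3.83] 0.0546 [[0.998, -0.06, 0.001], [-0.06, -0.998, 0.001], [0.001, -0.001, -1.0]]
[ 0.64831798  0.09586807 -0.02      ] (array([-0.6,  0.9, 11.1]), array([-0.0011, -0.0011,  0.0008]))
10.35 [ 0.649   0.0966 -0.0128] dF [ 0.7 -1.7  0.9]
10.55 [ 0.6489  0.0965 -0.015 ] dF [ 1.3 -0.8  1.5]
10.75 [ 0.6486  0.0965 -0.0168] dF [-0.2 -0.6  1.3]
10.95 [ 0.6484  0.0965 -0.0186] dF [ 0.3 -0.4  1.2]
11.15 [ 0.6484  0.0965 -0.0202] dF [ 0.4 -0.9  1.1]
```

```bash

python3 -m crank '[{"ax":0,"ay":0,"az":0,"x":0,"y":0,"z":1,"fingers":50},{"ax":0,"ay":0,"az":0,"x":0,"y":0,"z":1,"fingers":50}]' >/dev/null && python3 guard.py 4 &&
python3 -m crank '[{"ax":0,"ay":0,"az":0,"x":0,"y":0,"z":1,"fingers":50},{"ax":0,"ay":0,"az":0,"x":0,"y":0,"z":1,"fingers":50}]' >/dev/null && python3 guard.py 4 &&
python3 -m crank '[{"ax":0,"ay":0,"az":0,"x":0,"y":0,"z":1,"fingers":50},{"ax":0,"ay":0,"az":0,"x":0,"y":0,"z":1,"fingers":50}]' >/dev/null && python3 guard.py 4
```

```text
11.35 [ 0.6485  0.0965 -0.0203] dF [-2.6 -0.2  8.2]
```

Contact: the tile is on the bed. Releasing, rising, backing off outward, then leaning.

```bash

python3 -m crank '[{"ax":0,"ay":0,"az":0,"x":0,"y":0,"z":-1,"fingers":64},{"ax":0,"ay":0,"az":0,"x":0,"y":0,"z":-1,"fingers":68},{"ax":0,"ay":0,"az":0,"x":0,"y":0,"z":-1,"fingers":72},{"ax":0,"ay":0,"az":0,"x":0,"y":0,"z":-10,"fingers":72},{"ax":0,"ay":0,"az":0,"x":0,"y":0,"z":-40,"fingers":72},{"ax":0,"ay":0,"az":0,"x":0,"y":0,"z":-90,"fingers":72},{"ax":0,"ay":0,"az":0,"x":0,"y":-30,"z":-120,"fingers":30},{"ax":0,"ay":0,"az":0,"x":0,"y":-40,"z":-120,"fingers":0}]' 40
cat >> lib.py <<'E'
RL=fr(BY,np.cos(.698)*np.array([0,0,-1])+np.sin(.698)*BX)
def tipl(x,y,z,k=.036):
    """TCP for a leaned gripper with its shut tip at bed x, y (m) and world z"""
    p=BED+x*BX+y*BY; p[2]=z; return p+k*RL.as_matrix()[:,2]
def bf(p): d=np.array(p)-BED; return (np.array([d@BX,d@BY,d[2]])*1e3).round(1)
E
python3 -c "
from lib import *
s=observe();c=cam('wrist',s);a=cams.grab_frame('wrist')[:,:,::-1].copy();cv2.imwrite('pics/w8.png',a)
h=cv2.cvtColor(a,cv2.COLOR_BGR2HSV);m=((h[...,1]<45)&(h[...,2]>120)).astype(np.uint8)
for k in cv2.findContours(m,0,1)[0]:
    if cv2.contourArea(k)>1000:
        b=cv2.minAreaRect(k);print(np.round(b[0]),np.round(b[1]),b[2],[bf(p).tolist() for p in onz(c,cv2.boxPoints(b),.036)])
print(rows(tipl(-.125,0,.13),RL))"
```

```text
time_s: 12.15
position: [0.6554, 0.1383, 0.1073]
tcp_rot: [-3.138, 0.094, -0.018]
ft_force: [0.7, 0.4, 0.5]
grip_width: 0.0438
[ 57. 324.] [37. 71.] 9.462322235107422 [[57.8, -215.5, 16.0], [-13.1, -190.9, 16.0], [-7.3, -160.7, 16.0], [64.4, -183.2, 16.0]]
[263. 279.] [ 79. 161.] 0.9548412561416626 [[61.3, -42.4, 16.0], [-90.3, -33.7, 16.0], [-89.2, 28.5, 16.0], [63.3, 29.7, 16.0]]
[526.  42.] [ 69. 103.] 21.801410675048828 [[-180.2, 151.0, 16.0], [-242.1, 168.3, 16.0], [-227.2, 217.4, 16.0], [-162.8, 202.9, 16.0]]
(array([ -3.4, -20.3,   1.7]), array([-7.007e-01, -7.700e-03, -2.000e-04]))
```

View pics/w8.png

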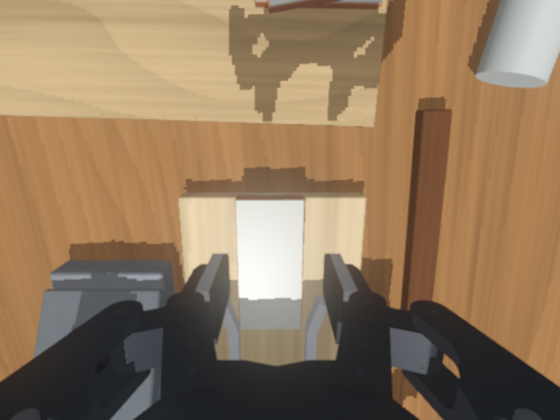

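The tile lies on the bed at columns 237–303, rows 198–330, with its nose between the guide flares and about 1–2 mm off centre. Leaning the gripper now.

```bash

python3 -m crank '[{"ax":-0.12,"ay":0,"az":0,"x":-1,"y":-10,"z":-20,"fingers":0},{"ax":-0.26,"ay":0,"az":0,"x":-2,"y":-20,"z":-20,"fingers":0},{"ax":-0.40,"ay":0,"az":0,"x":-3,"y":-20,"z":-20,"fingers":0},{"ax":-0.54,"ay":0,"az":0,"x":-3,"y":-20,"z":-20,"fingers":0},{"ax":-0.68,"ay":-0.004,"az":0,"x":-3,"y":-20,"z":-20,"fingers":0},{"ax":-0.70,"ay":-0.008,"az":0,"x":-3,"y":-20,"z":-20,"fingers":0},{"ax":-0.70,"ay":-0.008,"az":0,"x":-3,"y":-20,"z":-20,"fingers":0},{"ax":-0.70,"ay":-0.008,"az":0,"x":-3,"y":-20,"z":-20,"fingers":0}]' 40
python3 -c "
from lib import *
show();print(observe()['joints'].round(3),rows(tipl(-.118,0,.029),RL))"
```

```text
time_s: 13.0
position: [0.6517, 0.1583, 0.1242]
tcp_rot: [2.445, -0.076, -0.028]
ft_force: [-0.5, -0.2, 1.0]
grip_width: 0.0002
13.0 [0.6517 0.1583 0.1242] [-0.48 -0.18  0.97] 0.0002 [[0.998, -0.048, -0.04], [-0.062, -0.766, -0.64], [-0.0, 0.641, -0.768]]
[ 0.374  0.744  1.132 -0.62   1.598  0.526] (array([ -0.5, -74.3,  97.8]), array([-0.0024,  0.001 , -0.0008]))
```

Pad width matters when leaned (22 mm pads, with about 13 mm between the tip's low and high corners), so I'll use 35° and calibrate the tip height with a light touch on the tile's top.

```bash
sed -i 's/\.698/.611/g' lib.py
python3 -c "
from lib import *
print(rows(tipl(-.055,0,.056),RL))"
```

```text
(array([ -0.4, -11.8, 117.4]), array([ 0.0846,  0.001 , -0.0009]))
```

```bash

python3 -m crank '[{"ax":0.085,"ay":0,"az":0,"x":0,"y":-5,"z":30,"fingers":0},{"ax":0.085,"ay":0,"az":0,"x":0,"y":-12,"z":65,"fingers":0},{"ax":0.085,"ay":0,"az":0,"x":0,"y":-12,"z":95,"fingers":0},{"ax":0.085,"ay":0,"az":0,"x":0,"y":-12,"z":110,"fingers":0},{"ax":0.085,"ay":0,"az":0,"x":0,"y":-12,"z":117,"fingers":0},{"ax":0.085,"ay":0,"az":0,"x":0,"y":-12,"z":117,"fingers":0},{"ax":0.085,"ay":0,"az":0,"x":0,"y":-12,"z":117,"fingers":0}]' 40
python3 guard.py zero
python3 -c "
from lib import *
show();print(rows(tipl(-.055,0,.056),RL), rows(tipl(-.055,0,.054),RL))"
```

```text
time_s: 13.7
position: [0.6488, 0.0932, 0.0283]
tcp_rot: [2.531, -0.08, -0.022]
ft_force: [0.4, -0.1, 0.7]
grip_width: 0.0
13.7 [0.6488 0.0932 0.0283] [ 0.43 -0.07  0.7 ] 0.0 [[0.998, -0.052, -0.034], [-0.062, -0.818, -0.571], [0.002, 0.572, -0.82]]
(array([-1.6, -0.2,  2.1]), array([-0.0016, -0.0013, -0.0024])) (array([-1.7, -1.3,  3.7]), array([-0.0016, -0.0013, -0.0024]))
```

```bash

python3 -m crank '[{"ax":0,"ay":0,"az":0,"x":-1.6,"y":-1.2,"z":1.6,"fingers":0},{"ax":0,"ay":0,"az":0,"x":-1.6,"y":-3.5,"z":5,"fingers":0},{"ax":0,"ay":0,"az":0,"x":-1.6,"y":-4.6,"z":6.6,"fingers":0},{"ax":0,"ay":0,"az":0,"x":-1.6,"y":-4.6,"z":6.6,"fingers":0}]' >/dev/null && python3 guard.py 4 &&
python3 -m crank '[{"ax":0,"ay":0,"az":0,"x":0,"y":-1.2,"z":1.6,"fingers":0},{"ax":0,"ay":0,"az":0,"x":0,"y":-1.2,"z":1.6,"fingers":0}]' >/dev/null && python3 guard.py 4 &&
python3 -m crank '[{"ax":0,"ay":0,"az":0,"x":0,"y":-0.6,"z":0.8,"fingers":0},{"ax":0,"ay":0,"az":0,"x":0,"y":-0.6,"z":0.8,"fingers":0}]' >/dev/null && python3 guard.py 4 &&
python3 -m crank '[{"ax":0,"ay":0,"az":0,"x":0,"y":-0.6,"z":0.8,"fingers":0},{"ax":0,"ay":0,"az":0,"x":0,"y":-0.6,"z":0.8,"fingers":0}]' >/dev/null && python3 guard.py 4 &&
python3 -m crank '[{"ax":0,"ay":0,"az":0,"x":0,"y":-0.6,"z":0.8,"fingers":0},{"ax":0,"ay":0,"az":0,"x":0,"y":-0.6,"z":0.8,"fingers":0}]' >/dev/null && python3 guard.py 4 &&
python3 -m crank '[{"ax":0,"ay":0,"az":0,"x":0,"y":-0.6,"z":0.8,"fingers":0},{"ax":0,"ay":0,"az":0,"x":0,"y":-0.6,"z":0.8,"fingers":0}]' >/dev/null && python3 guard.py 4 &&
python3 -m crank '[{"ax":0,"ay":0,"az":0,"x":0,"y":-0.6,"z":0.8,"fingers":0},{"ax":0,"ay":0,"az":0,"x":0,"y":-0.6,"z":0.8,"fingers":0}]' >/dev/null && python3 guard.py 4
```

```text
14.1 [0.6469 0.0936 0.0197] dF [-0.9 -0.2 -0.4]
14.3 [0.6466 0.0938 0.0173] dF [-0.9 -0.3 -1.1]
14.5 [0.6464 0.0938 0.016 ] dF [-0.9  0.5 -0.5]
14.7 [0.6463 0.0937 0.0148] dF [ 0.4 -0.3 -0.8]
14.9 [0.6462 0.0937 0.0137] dF [-0.4  0.2 -0.4]
15.1 [0.6461 0.0937 0.0125] dF [-0.1 -0.7 -0.8]
15.3 [0.646  0.0938 0.0113] dF [-0.7 -0.2 -0.4]
```

```bash

python3 -m crank '[{"ax":0,"ay":0,"az":0,"x":0,"y":-0.6,"z":0.8,"fingers":0},{"ax":0,"ay":0,"az":0,"x":0,"y":-0.6,"z":0.8,"fingers":0}]' >/dev/null && python3 guard.py 3 &&
python3 -m crank '[{"ax":0,"ay":0,"az":0,"x":0,"y":-0.6,"z":0.8,"fingers":0},{"ax":0,"ay":0,"az":0,"x":0,"y":-0.6,"z":0.8,"fingers":0}]' >/dev/null && python3 guard.py 3 &&
python3 -m crank '[{"ax":0,"ay":0,"az":0,"x":0,"y":-0.6,"z":0.8,"fingers":0},{"ax":0,"ay":0,"az":0,"x":0,"y":-0.6,"z":0.8,"fingers":0}]' >/dev/null && python3 guard.py 3 &&
python3 -m crank '[{"ax":0,"ay":0,"az":0,"x":0,"y":-0.6,"z":0.8,"fingers":0},{"ax":0,"ay":0,"az":0,"x":0,"y":-0.6,"z":0.8,"fingers":0}]' >/dev/null && python3 guard.py 3 &&
python3 -m crank '[{"ax":0,"ay":0,"az":0,"x":0,"y":-0.6,"z":0.8,"fingers":0},{"ax":0,"ay":0,"az":0,"x":0,"y":-0.6,"z":0.8,"fingers":0}]' >/dev/null && python3 guard.py 3 &&
python3 -m crank '[{"ax":0,"ay":0,"az":0,"x":0,"y":-0.6,"z":0.8,"fingers":0},{"ax":0,"ay":0,"az":0,"x":0,"y":-0.6,"z":0.8,"fingers":0}]' >/dev/null && python3 guard.py 3
```

```text
15.5 [0.6458 0.0938 0.0101] dF [-0.4 -0.2  0.2]
15.7 [0.6457 0.0938 0.0089] dF [-1.4 -0.3 -1.7]
15.9 [0.6458 0.0938 0.0079] dF [-0.3  0.4  0.7]
16.1 [0.6459 0.0938 0.0078] dF [-2.6  0.1  3.6]
```

```bash

python3 -c "
from lib import *
s=observe();print(bf(s['position']))
def T(x,y,z): p=BED+x*BX+y*BY;p[2]=z;return p
for q in [(-.036,-.001,.022),(-.097,-.001,.022),(-.097,-.001,-.006)]: print(rows(T(*q),RL))"
```

```text
[-35.8  -1.3 -12.2]
(array([  0.3,   8. , -11.8]), array([-0.0001,  0.001 , -0.0005]))
(array([  0.2, -42. , -46.8]), array([-0.0001,  0.001 , -0.0005]))
(array([  0.3, -58. , -23.8]), array([-0.0001,  0.001 , -0.0005]))
```

```bash

python3 -m crank '[{"ax":0,"ay":0,"az":0,"x":0,"y":8,"z":-12,"fingers":0},{"ax":0,"ay":0,"az":0,"x":0,"y":-10,"z":-25,"fingers":0},{"ax":0,"ay":0,"az":0,"x":0,"y":-42,"z":-47,"fingers":0},{"ax":0,"ay":0,"az":0,"x":0,"y":-42,"z":-47,"fingers":0},{"ax":0,"ay":0,"az":0,"x":0,"y":-50,"z":-36,"fingers":0},{"ax":0,"ay":0,"az":0,"x":0,"y":-58,"z":-24,"fingers":0},{"ax":0,"ay":0,"az":0,"x":0,"y":-58,"z":-24,"fingers":0},{"ax":0,"ay":0,"az":0,"x":0,"y":-58,"z":-24,"fingers":0}]' 40
python3 guard.py zero
python3 -c "
from lib import *
s=observe();print(bf(s['position']))
def T(x,y,z): p=BED+x*BX+y*BY;p[2]=z;return p
for x in (-.04,.04): print(rows(T(x,-.001,-.006),RL))"
```

```text
time_s: 16.9
position: [0.6487, 0.1536, -0.0073]
tcp_rot: [2.528, -0.079, -0.029]
ft_force: [-0.3, 0.6, 0.5]
grip_width: 0.0001
[-95.6  -2.2 -27.3]
(array([ 1.3, 46.2, 30.9]), array([0.0012, 0.0039, 0.0001]))
(array([  1.5, 111.7,  76.9]), array([0.0012, 0.0039, 0.0001]))
```

```bash

python3 -m crank '[{"ax":0.001,"ay":0.003,"az":0,"x":1,"y":5,"z":2,"fingers":0},{"ax":0.001,"ay":0.003,"az":0,"x":1,"y":10,"z":5.5,"fingers":0},{"ax":0.001,"ay":0.003,"az":0,"x":1,"y":15,"z":9,"fingers":0},{"ax":0.001,"ay":0.003,"az":0,"x":1,"y":19,"z":12,"fingers":0},{"ax":0.001,"ay":0.003,"az":0,"x":1,"y":23,"z":14.5,"fingers":0}]' >/dev/null; python3 guard.py 4 &&
python3 -m crank '[{"ax":0,"ay":0,"az":0,"x":0,"y":4,"z":2.8,"fingers":0},{"ax":0,"ay":0,"az":0,"x":0,"y":8,"z":5.6,"fingers":0},{"ax":0,"ay":0,"az":0,"x":0,"y":12,"z":8.4,"fingers":0}]' >/dev/null && python3 guard.py 5 &&
python3 -m crank '[{"ax":0,"ay":0,"az":0,"x":0,"y":4,"z":2.8,"fingers":0},{"ax":0,"ay":0,"az":0,"x":0,"y":8,"z":5.6,"fingers":0},{"ax":0,"ay":0,"az":0,"x":0,"y":12,"z":8.4,"fingers":0}]' >/dev/null && python3 guard.py 5
python3 -c "
from lib import *
s=observe();print(bf(s['position']))
def T(x,y,z): p=BED+x*BX+y*BY;p[2]=z;return p
for x in (.0,.04): print(rows(T(x,-.001,-.006),RL))
s=observe();c=cam('top');a=cams.grab_frame('top')[:,:,::-1].copy();cv2.imwrite('pics/t2.png',a)"
```

```text
17.4 [ 0.6481  0.1261 -0.0057] dF [ 0.5  1.2 -1.4]
17.7 [ 0.6472  0.1113 -0.0057] dF [ 0.3  1.4 -0.4]
18.0 [ 0.6463  0.0963 -0.0056] dF [ 0.1  0.9 -0.5]
[-38.3  -1.1 -25.6]
(array([ 0.1, 31.1, 22.2]), array([-0.0007,  0.0004, -0.0003]))
(array([ 0.1, 63.9, 45.1]), array([-0.0007,  0.0004, -0.0003]))
```

```bash
python3 -c "
from lib import *
for n in ('top','scene'):
  c=cam(n);a=cams.grab_frame(n)[:,:,::-1].copy()
  h=cv2.cvtColor(a,cv2.COLOR_BGR2HSV)
  g=np.zeros(a.shape[:2],np.uint8);q=np.array([BED+x*BX+y*BY+[0,0,.016] for x,y in((-.11,-.035),(.092,-.035),(.092,.035),(-.11,.035))]);cv2.fillPoly(g,[proj(c,q).astype(np.int32)],1)
  m=((h[...,1]<70)&(h[...,2]>115)&(g>0)).astype(np.uint8)
  for k in cv2.findContours(m,0,1)[0]:
    if cv2.contourArea(k)>30:
        b=cv2.minAreaRect(k);print(n,np.round(b[0]),np.round(b[1]),b[2],[bf(p)[:2].tolist() for p in onz(c,cv2.boxPoints(b),.036)])
"
```

```text
top [296. 145.] [58. 25.] 4.763641834259033 [[-74.7, -34.7], [-74.7, 38.3], [91.6, 37.3], [90.8, -35.6]]
scene [305. 249.] [18. 46.] 70.14479064941406 [[55.9, -38.7], [-95.2, -37.5], [-75.1, 33.6], [69.4, 30.0]]
```

```bash
python3 -c "
from lib import *
c=cam('top');a=cv2.cvtColor(cv2.imread('pics/t2.png'),cv2.COLOR_BGR2HSV)
for y in (-.015,0,.015):
  u=np.round(proj(c,np.array([BED+x*BX+y*BY+[0,0,.016] for x in np.arange(-.1,.1,.008)]))).astype(int)
  print(y,[(int(round(x*1e3)),int(a[v,w,1]),int(a[v,w,2])) for x,(w,v) in zip(np.arange(-.1,.1,.008),u)])
"
```

```text
-0.015 [(-100, 44, 52), (-92, 31, 41), (-84, 24, 64), (-76, 89, 171), (-68, 84, 163), (-60, 83, 135), (-52, 36, 228), (-44, 8, 241), (-36, 8, 241), (-28, 8, 241), (-20, 8, 241), (-12, 8, 241), (-4, 9, 240), (4, 16, 147), (12, 16, 146), (20, 16, 146), (28, 16, 146), (36, 14, 146), (44, 16, 146), (52, 16, 146), (60, 17, 146), (68, 86, 139), (76, 90, 141), (84, 90, 141), (92, 91, 143)]
0 [(-100, 29, 52), (-92, 28, 54), (-84, 24, 53), (-76, 11, 96), (-68, 8, 157), (-60, 9, 142), (-52, 12, 233), (-44, 8, 241), (-36, 9, 242), (-28, 9, 242), (-20, 8, 241), (-12, 8, 241), (-4, 9, 240), (4, 17, 148), (12, 16, 146), (20, 16, 146), (28, 16, 146), (36, 17, 146), (44, 17, 147), (52, 16, 146), (60, 17, 146), (68, 87, 141), (76, 90, 141), (84, 92, 142), (92, 90, 141)]
0.015 [(-100, 28, 45), (-92, 26, 50), (-84, 14, 54), (-76, 56, 104), (-68, 88, 204), (-60, 90, 165), (-52, 16, 229), (-44, 8, 241), (-36, 8, 241), (-28, 8, 241), (-20, 10, 241), (-12, 10, 241), (-4, 11, 229), (4, 19, 148), (12, 17, 146), (20, 16, 145), (28, 18, 145), (36, 17, 146), (44, 18, 145), (52, 18, 145), (60, 18, 144), (68, 90, 139), (76, 90, 141), (84, 90, 142), (92, 89, 141)]
```

The tile moved with the push and now spans bed x −55…65, straight in the guides. I'll push on to just before the stop's range.

```bash

python3 -m crank '[{"ax":0,"ay":0,"az":0,"x":0,"y":5.7,"z":4,"fingers":0},{"ax":0,"ay":0,"az":0,"x":0,"y":11.4,"z":8,"fingers":0},{"ax":0,"ay":0,"az":0,"x":0,"y":17.1,"z":12,"fingers":0},{"ax":0,"ay":0,"az":0,"x":0,"y":22.8,"z":16,"fingers":0},{"ax":0,"ay":0,"az":0,"x":0,"y":28.5,"z":20,"fingers":0},{"ax":0,"ay":0,"az":0,"x":0,"y":34.2,"z":24,"fingers":0}]' >/dev/null && python3 guard.py 5 && python3 -m crank '[{"ax":0,"ay":0,"az":0,"x":0,"y":5.7,"z":4,"fingers":0},{"ax":0,"ay":0,"az":0,"x":0,"y":11.4,"z":8,"fingers":0},{"ax":0,"ay":0,"az":0,"x":0,"y":17.1,"z":12,"fingers":0},{"ax":0,"ay":0,"az":0,"x":0,"y":22.8,"z":16,"fingers":0},{"ax":0,"ay":0,"az":0,"x":0,"y":28.5,"z":20,"fingers":0}]' >/dev/null && python3 guard.py 5
python3 -c "
from lib import *
s=observe();print(bf(s['position']))
def T(x,y,z): p=BED+x*BX+y*BY;p[2]=z;return p
for x in (.06,.08): print(rows(T(x,0,-.006),RL))"
```

```text
18.75 [ 0.6436  0.0536 -0.0056] dF [0.8 1.  0.4]
19.25 [ 0.6414  0.0183 -0.0056] dF [ 0.3  1.9 -0.5]
[ 39.9  -1.2 -25.6]
(array([ 1.2, 16.3, 11.9]), array([-0.0002,  0.001 , -0.0009]))
(array([ 1.3, 32.6, 23.3]), array([-0.0002,  0.001 , -0.0009]))
```

```bash

python3 -m crank '[{"ax":0,"ay":0,"az":0,"x":0.5,"y":5,"z":3.5,"fingers":0},{"ax":0,"ay":0,"az":0,"x":1,"y":10,"z":7,"fingers":0},{"ax":0,"ay":0,"az":0,"x":1,"y":15,"z":10.6,"fingers":0},{"ax":0,"ay":0,"az":0,"x":1,"y":20,"z":14.1,"fingers":0},{"ax":0,"ay":0,"az":0,"x":1,"y":25,"z":17.7,"fingers":0},{"ax":0,"ay":0,"az":0,"x":1,"y":29,"z":20.5,"fingers":0},{"ax":0,"ay":0,"az":0,"x":1,"y":29,"z":20.5,"fingers":0}]' >/dev/null && python3 guard.py 5
python3 -c "
from lib import *
s=observe();print(bf(s['position']))
def T(x,y,z): p=BED+x*BX+y*BY;p[2]=z;return p
for x in (.08,.1): print(rows(T(x,0,-.006),RL))"
```

```text
19.95 [ 0.64   -0.0182 -0.0057] dF [ 0.4 -1.  -0.1]
[ 76.4  -0.3 -25.7]
(array([0.3, 2.8, 2.3]), array([ 0.0002,  0.0016, -0.0014]))
(array([ 0.4, 19.2, 13.8]), array([ 0.0002,  0.0016, -0.0014]))
```

Now small guarded steps.

```bash

python3 -m crank '[{"ax":0,"ay":0,"az":0,"x":0,"y":1.6,"z":1.15,"fingers":0},{"ax":0,"ay":0,"az":0,"x":0,"y":1.6,"z":1.15,"fingers":0}]' >/dev/null && python3 guard.py 3.5 && 
python3 -m crank '[{"ax":0,"ay":0,"az":0,"x":0,"y":1.6,"z":1.15,"fingers":0},{"ax":0,"ay":0,"az":0,"x":0,"y":1.6,"z":1.15,"fingers":0}]' >/dev/null && python3 guard.py 3.5 && 
python3 -m crank '[{"ax":0,"ay":0,"az":0,"x":0,"y":1.6,"z":1.15,"fingers":0},{"ax":0,"ay":0,"az":0,"x":0,"y":1.6,"z":1.15,"fingers":0}]' >/dev/null && python3 guard.py 3.5 && 
python3 -m crank '[{"ax":0,"ay":0,"az":0,"x":0,"y":1.2,"z":0.85,"fingers":0},{"ax":0,"ay":0,"az":0,"x":0,"y":1.2,"z":0.85,"fingers":0}]' >/dev/null && python3 guard.py 3.5 && 
python3 -m crank '[{"ax":0,"ay":0,"az":0,"x":0,"y":1.2,"z":0.85,"fingers":0},{"ax":0,"ay":0,"az":0,"x":0,"y":1.2,"z":0.85,"fingers":0}]' >/dev/null && python3 guard.py 3.5 && 
python3 -m crank '[{"ax":0,"ay":0,"az":0,"x":0,"y":1.2,"z":0.85,"fingers":0},{"ax":0,"ay":0,"az":0,"x":0,"y":1.2,"z":0.85,"fingers":0}]' >/dev/null && python3 guard.py 3.5 && 
python3 -m crank '[{"ax":0,"ay":0,"az":0,"x":0,"y":1.2,"z":0.85,"fingers":0},{"ax":0,"ay":0,"az":0,"x":0,"y":1.2,"z":0.85,"fingers":0}]' >/dev/null && python3 guard.py 3.5 
python3 -c "
from lib import *
s=observe();print(bf(s['position']))
def T(x,y,z): p=BED+x*BX+y*BY;p[2]=z;return p
for x in (.1,.12): print(rows(T(x,0,-.006),RL))"
```

```text
20.15 [ 0.6398 -0.0204 -0.0058] dF [ 0.3 -0.9 -0.2]
20.35 [ 0.6397 -0.0224 -0.0058] dF [ 1.  -0.  -0.5]
20.55 [ 0.6396 -0.0245 -0.0058] dF [0.3 0.7 0.2]
20.75 [ 0.6395 -0.0261 -0.0058] dF [0.7 1.  0.2]
20.95 [ 0.6394 -0.0278 -0.0057] dF [-0.3  0.1  0.6]
21.15 [ 0.6392 -0.0294 -0.0058] dF [1.2 0.7 1.1]
21.35 [ 0.6391 -0.0311 -0.0057] dF [-0.4  0.3 -0.4]
[ 89.3  -0.4 -25.7]
(array([0.4, 8.6, 6.3]), array([ 0.0008,  0.002 , -0.0017]))
(array([ 0.5, 25. , 17.8]), array([ 0.0008,  0.002 , -0.0017]))
```

```bash

python3 -m crank '[{"ax":0,"ay":0,"az":0,"x":0,"y":1.2,"z":0.85,"fingers":0},{"ax":0,"ay":0,"az":0,"x":0,"y":1.2,"z":0.85,"fingers":0}]' >/dev/null && python3 guard.py 3.5 && 
python3 -m crank '[{"ax":0,"ay":0,"az":0,"x":0,"y":1.2,"z":0.85,"fingers":0},{"ax":0,"ay":0,"az":0,"x":0,"y":1.2,"z":0.85,"fingers":0}]' >/dev/null && python3 guard.py 3.5 && 
python3 -m crank '[{"ax":0,"ay":0,"az":0,"x":0,"y":1.2,"z":0.85,"fingers":0},{"ax":0,"ay":0,"az":0,"x":0,"y":1.2,"z":0.85,"fingers":0}]' >/dev/null && python3 guard.py 3.5 && 
python3 -m crank '[{"ax":0,"ay":0,"az":0,"x":0,"y":1.2,"z":0.85,"fingers":0},{"ax":0,"ay":0,"az":0,"x":0,"y":1.2,"z":0.85,"fingers":0}]' >/dev/null && python3 guard.py 3.5 && 
python3 -m crank '[{"ax":0,"ay":0,"az":0,"x":0,"y":1.2,"z":0.85,"fingers":0},{"ax":0,"ay":0,"az":0,"x":0,"y":1.2,"z":0.85,"fingers":0}]' >/dev/null && python3 guard.py 3.5 && 
python3 -m crank '[{"ax":0,"ay":0,"az":0,"x":0,"y":1.2,"z":0.85,"fingers":0},{"ax":0,"ay":0,"az":0,"x":0,"y":1.2,"z":0.85,"fingers":0}]' >/dev/null && python3 guard.py 3.5 && 
python3 -m crank '[{"ax":0,"ay":0,"az":0,"x":0,"y":1.2,"z":0.85,"fingers":0},{"ax":0,"ay":0,"az":0,"x":0,"y":1.2,"z":0.85,"fingers":0}]' >/dev/null && python3 guard.py 3.5 
python3 -c "
from lib import *
s=observe();print(bf(s['position']))
def T(x,y,z): p=BED+x*BX+y*BY;p[2]=z;return p
for x in (.11,.12): print(rows(T(x,0,-.006),RL))"
```

```text
21.55 [ 0.639  -0.0328 -0.0058] dF [0.7 0.1 0.2]
21.75 [ 0.6389 -0.0345 -0.0058] dF [1.  0.6 0.3]
21.95 [ 0.6387 -0.0362 -0.0058] dF [1.1 1.4 0. ]
22.15 [ 0.6386 -0.0378 -0.0058] dF [0.9 1.  0.2]
22.35 [ 0.6386 -0.0394 -0.0057] dF [ 0.6  1.2 -0.2]
22.55 [ 0.6389 -0.0398 -0.0058] dF [0.9 5.3 0.1]
[ 98.   -0.1 -25.8]
(array([0.2, 9.7, 7.1]), array([-0.0006,  0.0013, -0.0023]))
(array([ 0.2, 17.9, 12.8]), array([-0.0006,  0.0013, -0.0023]))
```

Firm contact: 5.3 N and the motion stalled at a tail position of about 83 mm, within the stop's range. One slight further press should confirm it seats.

```bash

python3 -m crank '[{"ax":0,"ay":0,"az":0,"x":0,"y":1.3,"z":0.9,"fingers":0},{"ax":0,"ay":0,"az":0,"x":0,"y":1.3,"z":0.9,"fingers":0}]' >/dev/null && python3 guard.py 9;  python3 -m crank '[{"ax":0,"ay":0,"az":0,"x":0,"y":1.3,"z":0.9,"fingers":0},{"ax":0,"ay":0,"az":0,"x":0,"y":1.3,"z":0.9,"fingers":0}]' >/dev/null && python3 guard.py 9
```

```text
22.75 [ 0.6392 -0.0398 -0.0059] dF [0.4 6.5 1.1]
22.95 [ 0.6396 -0.0398 -0.0059] dF [0.8 7.8 0.6]
```

Force rises to 7.8 N with no further motion, so the tile is seated and the stop hasn't yielded. Backing straight out.

```bash

python3 -m crank '[{"ax":0,"ay":0,"az":0,"x":0,"y":-4,"z":-2.9,"fingers":0},{"ax":0,"ay":0,"az":0,"x":0,"y":-10,"z":-7,"fingers":0},{"ax":0,"ay":0,"az":0,"x":0,"y":-25,"z":-18,"fingers":0},{"ax":0,"ay":0,"az":0,"x":0,"y":-50,"z":-36,"fingers":0},{"ax":0,"ay":0,"az":0,"x":0,"y":-80,"z":-57,"fingers":0},{"ax":0,"ay":0,"az":0,"x":0,"y":-80,"z":-90,"fingers":0},{"ax":0,"ay":0,"az":0,"x":0,"y":-80,"z":-130,"fingers":0},{"ax":0,"ay":0,"az":0,"x":0,"y":-80,"z":-150,"fingers":0}]' 40
cat >> lib.py <<'E'
KA=np.cos(np.pi/6)*np.array([0,0,1])-.5*BX   # knob axis
RK=fr(BY,-KA)
E
python3 -c "
from lib import *
s=observe();print(bf(s['position']))
print(rows([.507,.06,.15],RK),s['joints'].round(2))"
```

```text
time_s: 23.75
position: [0.65, 0.1147, 0.0747]
tcp_rot: [2.536, -0.078, -0.016]
ft_force: [-0.4, -0.4, 0.9]
grip_width: 0.0001
[-56.9   1.5  54.7]
(array([-139. ,   95.2,  -26.7]), array([ 0.0813, -0.0059, -0.0018])) [ 0.29  0.7   1.27 -0.57  1.43  0.51]
```

```bash

python3 -m crank '[{"ax":0.08,"ay":0,"az":0,"x":-10,"y":20,"z":-45,"fingers":30},{"ax":0.08,"ay":0,"az":0,"x":-40,"y":40,"z":-60,"fingers":40},{"ax":0.08,"ay":0,"az":0,"x":-80,"y":60,"z":-50,"fingers":40},{"ax":0.08,"ay":0,"az":0,"x":-115,"y":85,"z":-35,"fingers":40},{"ax":0.08,"ay":0,"az":0,"x":-139,"y":95,"z":-27,"fingers":40},{"ax":0.08,"ay":0,"az":0,"x":-139,"y":95,"z":-27,"fingers":40},{"ax":0.08,"ay":0,"az":0,"x":-139,"y":95,"z":-27,"fingers":40}]' 40 
python3 -c "
from lib import *
s=observe();print(s['position'].round(4));a=cams.grab_frame('wrist')[:,:,::-1].copy();cv2.imwrite('pics/k1.png',a)
np.save('k1.npy',np.r_[s['position'],s['tcp_rot']])
t=cams.grab_frame('top')[:,:,::-1].copy();cv2.imwrite('pics/t3.png',t)
c=cam('top');h=cv2.cvtColor(t,cv2.COLOR_BGR2HSV)
for y in (-.015,0,.015):
  X=np.arange(.05,.1,.004);u=np.round(proj(c,np.array([BED+x*BX+y*BY+[0,0,.016] for x in X]))).astype(int)
  print(y,[(int(round(x*1e3)),int(h[v,w,1]),int(h[v,w,2])) for x,(w,v) in zip(X,u)])
h=cv2.cvtColor(a,cv2.COLOR_BGR2HSV);m=((h[...,1]<40)&(h[...,2]>170)).astype(np.uint8)
c=cam('wrist',s)
for k in cv2.findContours(m,0,1)[0]:
    if cv2.contourArea(k)>15: b=cv2.minAreaRect(k);print(np.round(b[0],1),np.round(b[1],1),round(b[2],1))
print('grip est',proj(c,[.505,.03,.08]))
"
```

```text
time_s: 24.45
position: [0.5073, 0.061, 0.1507]
tcp_rot: [2.616, -0.08, -0.012]
ft_force: [-0.2, 0.0, 0.3]
grip_width: 0.0398
[0.5073 0.061  0.1507]
-0.015 [(50, 92, 141), (54, 92, 141), (58, 90, 141), (62, 89, 140), (66, 91, 140), (70, 91, 140), (74, 91, 140), (78, 91, 137), (82, 55, 139), (86, 25, 143), (90, 18, 145), (94, 14, 142), (98, 12, 124)]
0 [(50, 90, 139), (54, 88, 139), (58, 88, 139), (62, 89, 138), (66, 90, 139), (70, 91, 140), (74, 89, 140), (78, 87, 135), (82, 62, 132), (86, 27, 141), (90, 19, 145), (94, 18, 143), (98, 10, 100)]
0.015 [(50, 90, 142), (54, 90, 141), (58, 89, 141), (62, 89, 141), (66, 90, 141), (70, 91, 140), (74, 93, 140), (78, 89, 134), (82, 67, 126), (86, 18, 143), (90, 16, 142), (94, 16, 143), (98, 11, 112)]
[252.2 350.7] [10.3  5.2] 29.7
[270.  233.5] [ 4. 17.] 0.0
[284.7 202.1] [28.5  4.6] 19.7
[311.  103.5] [ 3. 34.] 90.0
[231.5 104. ] [ 4. 43.] 90.0
grip est [[274.47001218 197.20565774]]
```

```bash
python3 -c "
import cv2
a=cv2.imread('pics/k1.png');cv2.imwrite('pics/k1c.png',cv2.resize(a[110:260,180:380],(800,600),interpolation=2))"
```

```text
(no output)
```

View pics/k1c.png

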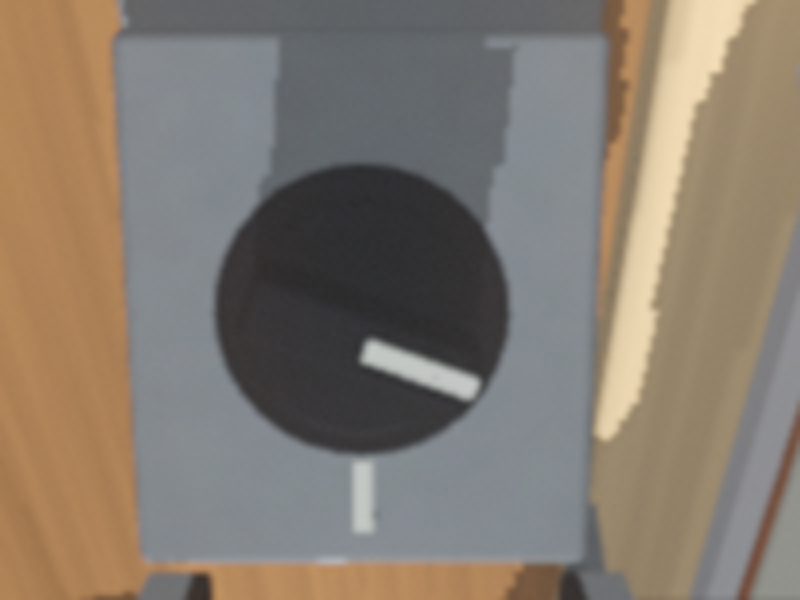

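The console is square to the camera. The knob disc is centred at (270.5,187), the pointer line at (285,202) runs 20° below image-right, and the index mark is straight down at (270,233), so it needs about 70° clockwise. Next I'll triangulate against the first top view.

```bash
python3 -c "
from lib import *
q=np.load('k1.npy');cw=cam('wrist',dict(position=q[:3],tcp_rot=q[3:]));ct=cam('top')
t=cv2.imread('pics/top0.png');h=cv2.cvtColor(t,cv2.COLOR_BGR2HSV)
m=((h[...,2]>135)&(h[...,1]<60)).astype(np.uint8);m[:175]=0;m[214:]=0;m[:,:287]=0;m[:,322:]=0
for k in cv2.findContours(m,0,1)[0]: M=cv2.moments(k); print('top',cv2.boundingRect(k),cv2.contourArea(k))
def tri(a,b):
    o1,d1=ray(cw,a);o2,d2=ray(ct,b);d1=d1[0]/np.linalg.norm(d1);d2=d2[0]/np.linalg.norm(d2)
    A=np.c_[d1,-d2];s=np.linalg.lstsq(A,o2-o1,rcond=None)[0];p,r=o1+s[0]*d1,o2+s[1]*d2
    return (p+r)/2,np.linalg.norm(p-r)
print(tri((284.7,202.1),(300,189)),tri((270,233.5),(316.7,195)))
# plane through panel: index mark tri gives panel point; ray of bar top centre
P,_=tri((270,233.5),(316.7,195))
for uv,hh in (((270.5,197),.032),((284.7,202.1),.032),((270.5,187),.010),((270,233.5),0),((211.7,187),0),((329.5,187),0)):
    o,d=ray(cw,uv);d=d[0];s=((P-o)@KA+hh)/(d@KA);X=o+s*d;print(uv,X.round(4))
print(KA)
"

```

```text
top (314, 194, 6, 2) 5.0
top (320, 192, 2, 20) 7.0
top (298, 190, 2, 3) 1.0
top (300, 186, 2, 3) 0.0
(array([0.51266081, 0.03896997, 0.09530318]), np.float64(0.0011761191781175266)) (array([ 0.49788759, -0.00769014,  0.08599532]), np.float64(0.0016143143170180723))
(270.5, 197) [0.5028 0.0431 0.0935]
(284.7, 202.1) [0.5132 0.039  0.0955]
(270.5, 187) [0.5021 0.0349 0.0729]
(270, 233.5) [ 0.4987 -0.0078  0.086 ]
(211.7, 187) [0.452  0.0313 0.0651]
(329.5, 187) [0.5514 0.0249 0.0653]
[0.03052427 0.4990674  0.8660254 ]
```

```bash
cat >> lib.py <<'E'
C=np.array([.5026,.0434,.0934])   # knob bar top, centre
def RG(a): return RK*Ro.from_rotvec([0,0,a])
E
python3 -c "
from lib import *
print(rows(C-.0*KA,RG(-1.213)),rows(C-.057*KA,RG(-1.213)),observe()['joints'].round(2))"
```

```text
(array([ -5. , -13. ,  58.4]), array([ 0.0052, -0.0059, -1.2147])) (array([ -5.4, -13. , 115.4]), array([ 0.0052, -0.0059, -1.2147])) [ 0.23  0.26  1.7  -0.52  1.36  0.44]
```

```bash

python3 -m crank '[{"ax":0,"ay":0,"az":-0.149,"x":-5,"y":-13,"z":0,"fingers":40},{"ax":0,"ay":0,"az":-0.298,"x":-5,"y":-13,"z":10,"fingers":40},{"ax":0,"ay":0,"az":-0.447,"x":-5,"y":-13,"z":20,"fingers":40},{"ax":0,"ay":0,"az":-0.596,"x":-5,"y":-13,"z":30,"fingers":40},{"ax":0,"ay":0,"az":-0.745,"x":-5,"y":-13,"z":40,"fingers":40},{"ax":0,"ay":0,"az":-0.894,"x":-5,"y":-13,"z":50,"fingers":40},{"ax":0,"ay":0,"az":-1.043,"x":-5,"y":-13,"z":58,"fingers":40},{"ax":0,"ay":0,"az":-1.192,"x":-5,"y":-13,"z":58,"fingers":40}]' 30
python3 -c "
from lib import *
print(rows(C-.0*KA,RG(-1.213)),rows(C-.057*KA,RG(-1.213)),observe()['joints'].round(2))"
```

```text
time_s: 25.35
position: [0.5029, 0.0436, 0.0925]
tcp_rot: [2.261, 1.445, -0.418]
ft_force: [0.0, 0.3, -0.1]
grip_width: 0.0399
(array([-0.8, -0. , -0.7]), array([ 0.0058, -0.0008, -0.0159])) (array([-0.8, -0.3, 56.3]), array([ 0.0058, -0.0008, -0.0159])) [ 0.2   0.32  1.76 -0.54  1.25 -0.72]
```

Aligned over the knob. I'll descend with a check for unexpected contact, then close lightly.

```bash
python3 guard.py zero
python3 -m crank '[{"ax":0.005,"ay":0,"az":-0.016,"x":-0.8,"y":0,"z":12,"fingers":40},{"ax":0.005,"ay":0,"az":-0.016,"x":-0.8,"y":0,"z":24,"fingers":40},{"ax":0.005,"ay":0,"az":-0.016,"x":-0.8,"y":0,"z":32,"fingers":40},{"ax":0.005,"ay":0,"az":-0.016,"x":-0.8,"y":0,"z":38,"fingers":40},{"ax":0.005,"ay":0,"az":-0.016,"x":-0.8,"y":0,"z":38,"fingers":40}]' >/dev/null && python3 guard.py 4 &&
python3 -m crank '[{"ax":0,"ay":0,"az":0,"x":0,"y":0,"z":6,"fingers":40},{"ax":0,"ay":0,"az":0,"x":0,"y":0,"z":6,"fingers":40}]' >/dev/null && python3 guard.py 4 &&
python3 -m crank '[{"ax":0,"ay":0,"az":0,"x":0,"y":0,"z":5,"fingers":40},{"ax":0,"ay":0,"az":0,"x":0,"y":0,"z":5,"fingers":40}]' >/dev/null && python3 guard.py 4 &&
python3 -m crank '[{"ax":0,"ay":0,"az":0,"x":0,"y":0,"z":5,"fingers":40},{"ax":0,"ay":0,"az":0,"x":0,"y":0,"z":5,"fingers":40}]' >/dev/null && python3 guard.py 4
python3 -c "
from lib import *
print(rows(C-.057*KA,RG(-1.213)))"
```

```text
25.85 [0.5008 0.0234 0.0588] dF [ 0.3 -0.8  0.3]
26.05 [0.5002 0.0202 0.0531] dF [-0.4 -0.2  0.1]
26.25 [0.4997 0.0174 0.0484] dF [-0.4  0.3  0.5]
26.45 [0.499  0.0147 0.0435] dF [-0.3 -0.2  0.1]
(array([ 0.7,  1.7, -0.6]), array([-0.003 ,  0.0015, -0.0005]))
```

```bash

python3 -m crank '[{"ax":0,"ay":0,"az":0,"x":0.7,"y":1.5,"z":0,"fingers":22},{"ax":0,"ay":0,"az":0,"x":0.7,"y":1.5,"z":0,"fingers":16},{"ax":0,"ay":0,"az":0,"x":0.7,"y":1.5,"z":0,"fingers":10},{"ax":0,"ay":0,"az":0,"x":0.7,"y":1.5,"z":0,"fingers":8},{"ax":0,"ay":0,"az":0,"x":0.7,"y":1.5,"z":0,"fingers":8},{"ax":0,"ay":0,"az":0,"x":0.7,"y":1.5,"z":0,"fingers":8}]' 30
python3 guard.py 4; python3 -c "
from lib import *
s=observe();print(rows(C-.057*KA,RG(0)),s['wrist_torque'].round(2));print(rows(s['position'],RG(0)))"
```

```text
time_s: 27.05
position: [0.5007, 0.0144, 0.0439]
tcp_rot: [2.256, 1.463, -0.433]
ft_force: [-2.2, -2.0, 5.8]
grip_width: 0.0123
27.05 [0.5007 0.0144 0.0439] dF [-2.2 -2.3  6. ]
(array([ 0.4, -0.1, -0.4]), array([-1.0000e-03,  3.6000e-03,  1.2123e+00])) [-0.47  0.24 -0.12]
(array([0., 0., 0.]), array([-1.0000e-03,  3.6000e-03,  1.2123e+00]))
```

Gripped at 12.3 mm (the bar is 13 mm). Turning clockwise.

```bash

python3 -m crank '[{"ax":0,"ay":0,"az":0.1,"x":0,"y":0,"z":-1,"fingers":8},{"ax":0,"ay":0,"az":0.22,"x":0,"y":0,"z":-1,"fingers":8},{"ax":0,"ay":0,"az":0.34,"x":0,"y":0,"z":-1,"fingers":8},{"ax":0,"ay":0,"az":0.46,"x":0,"y":0,"z":-1,"fingers":8},{"ax":0,"ay":0,"az":0.58,"x":0,"y":0,"z":-1,"fingers":8},{"ax":0,"ay":0,"az":0.70,"x":0,"y":0,"z":-1,"fingers":8}]' 
python3 guard.py 4; python3 -c "
from lib import *
s=observe();print(rows(C-.056*KA,RG(0)),s['wrist_torque'].round(2));"
```

```text
time_s: 27.65
position: [0.5004, 0.014, 0.0442]
tcp_rot: [2.566, 0.581, -0.204]
ft_force: [0.1, -5.9, -1.5]
grip_width: 0.0125
27.65 [0.5004 0.014  0.0442] dF [ 0.1 -6.2 -1.4]
(array([ 0.8, -0.6, -1.4]), array([0.001 , 0.0047, 0.5078])) [-0.48 -0.15  0.11]
```

```bash

python3 -m crank '[{"ax":0,"ay":0,"az":0.12,"x":0.3,"y":0,"z":-0.5,"fingers":8},{"ax":0,"ay":0,"az":0.24,"x":0.3,"y":0,"z":-0.5,"fingers":8},{"ax":0,"ay":0,"az":0.36,"x":0.3,"y":0,"z":-0.5,"fingers":8},{"ax":0,"ay":0,"az":0.46,"x":0.3,"y":0,"z":-0.5,"fingers":8},{"ax":0,"ay":0,"az":0.508,"x":0.3,"y":0,"z":-0.5,"fingers":8},{"ax":0,"ay":0,"az":0.508,"x":0.3,"y":0,"z":-0.5,"fingers":8}]' 
python3 guard.py 4; python3 -c "
from lib import *
s=observe();print(rows(C-.056*KA,RG(0)),s['wrist_torque'].round(2));"
```

```text
time_s: 28.25
position: [0.5, 0.0139, 0.0442]
tcp_rot: [2.614, -0.082, -0.029]
ft_force: [-2.3, -5.3, 0.8]
grip_width: 0.0125
28.25 [0.5    0.0139 0.0442] dF [-2.4 -5.6  0.9]
(array([ 0.8, -1. , -1.4]), array([ 0.0029,  0.0055, -0.0003])) [-0.44  0.16 -0.11]
```

Turned to the computed angle. Now I'll release, back off along the axis and measure pointer against index in the wrist picture.

```bash

python3 -m crank '[{"ax":0,"ay":0,"az":0,"x":0,"y":0,"z":0,"fingers":20},{"ax":0,"ay":0,"az":0,"x":0,"y":0,"z":0,"fingers":30},{"ax":0,"ay":0,"az":0,"x":0,"y":0,"z":-2,"fingers":40},{"ax":0,"ay":0,"az":0,"x":0,"y":0,"z":-30,"fingers":40},{"ax":0,"ay":0,"az":0,"x":0,"y":0,"z":-70,"fingers":40},{"ax":0,"ay":0,"az":0,"x":3,"y":10,"z":-115,"fingers":40},{"ax":0,"ay":0,"az":0,"x":3,"y":10,"z":-118,"fingers":40},{"ax":0,"ay":0,"az":0,"x":3,"y":10,"z":-118,"fingers":40}]' >/dev/null
cat > kn.py <<'E'
from lib import *
import sys
s=observe();a=cams.grab_frame('wrist')[:,:,::-1].copy();cv2.imwrite(sys.argv[1],a);c=cam('wrist',s);print(s['position'].round(4))
h=cv2.cvtColor(a,cv2.COLOR_BGR2HSV);m=((h[...,1]<40)&(h[...,2]>165)).astype(np.uint8);m[:150]=0;m[262:]=0;m[:,:220]=0;m[:,325:]=0
pan=C-.032*KA; U=np.cross(BY,-KA); U=np.cross(-KA,BY)
for k in cv2.findContours(m,0,1)[0]:
    if cv2.contourArea(k)<15: continue
    p=np.argwhere(cv2.drawContours(np.zeros_like(m),[k],-1,1,-1))[:,::-1]
    l=cv2.fitLine(p.astype(np.float32),2,0,.01,.01).ravel()
    for hh in (0,.032):
        def X(uv):
            o,d=ray(c,uv);d=d[0];q=o+d*(((pan-o)@KA+hh)/(d@KA))-pan;return np.array([q@BY,q@U])
        ctr=X(l[2:]);v=X(l[2:]+8*l[:2])-X(l[2:]-8*l[:2])
        print(cv2.boundingRect(k),'h',hh,'centre BY,U mm',(ctr*1e3).round(1),'dir from U deg (cw+)',np.degrees(np.arctan(-v[0]/v[1])).round(1))
E
python3 kn.py pics/k2.png
```

```text
[0.5081 0.0653 0.1528]
(268, 201, 6, 44) h 0 centre BY,U mm [-0.7 29.2] dir from U deg (cw+) -1.4
(268, 201, 6, 44) h 0.032 centre BY,U mm [-0.1 19. ] dir from U deg (cw+) -1.4
```

```bash
python3 - <<'E'
from lib import *
a=cv2.imread('pics/k2.png').astype(float)
g=a.min(2)
for r in range(196,250,2):
    w=np.clip(g[r,258:286]-130,0,None); print(r,int(g[r,258:286].max()),round(float((w*np.arange(258,286)).sum()/w.sum()),2) if w.sum()>30 else None, end=' | ')
c=cam('wrist')
pan=C-.032*KA;U=np.cross(-KA,BY)
print([proj(c,pan+h*KA+u*U).round(1).tolist() for h,u in((.032,0),(.032,.023),(0,.03),(0,.045),(.01,0))])
E
```

```text
196 54 None | 198 54 None | 200 145 269.52 | 202 196 269.66 | 204 195 269.84 | 206 195 269.85 | 208 195 269.84 | 210 195 269.84 | 212 195 269.84 | 214 195 269.83 | 216 195 269.84 | 218 195 269.83 | 220 195 269.83 | 222 196 269.84 | 224 194 269.94 | 226 195 269.98 | 228 194 270.44 | 230 195 270.58 | 232 195 270.91 | 234 195 270.97 | 236 195 270.95 | 238 195 271.0 | 240 195 270.84 | 242 195 271.04 | 244 164 271.45 | 246 136 272.04 | 248 137 271.39 | [[[272.3, 199.5]], [[272.4, 228.2]], [[273.0, 223.9]], [[273.0, 239.9]], [[272.7, 193.1]]]
```

The pointer line is at column 269.8 and the index at 270.9, both vertical. About 0.7 px of that offset is expected from parallax, so the residual is roughly 0.5°. One last check of the tile and bystanders in the top view, then hand in.

```bash
python3 - <<'E'
from lib import *
t=cams.grab_frame('top')[:,:,::-1].copy();t0=cv2.imread('pics/top0.png');t3=cv2.imread('pics/t3.png');c=cam('top')
for n,i in (('t3',t3),('now',t)):
  h=cv2.cvtColor(i,cv2.COLOR_BGR2HSV)
  for y in (-.018,0,.018):
    X=np.arange(.07,.095,.001);u=proj(c,np.array([BED+x*BX+y*BY+[0,0,.016] for x in X])).astype(np.float32)
    s=cv2.remap(h[...,1].copy(),u[:,0],u[:,1],1).ravel().astype(int)
    print(n,y,'tail edge x mm',70+int(np.argmax(s<55)))
d=cv2.absdiff(t,t0).max(2)
for n,(x,y,w,h) in dict(squares=(180,104,45,42),batten=(240,90,82,18),jar=(430,195,34,30),scraper=(436,106,28,90),mug=(380,208,42,46)).items():
    print(n,'changed frac',(d[y:y+h,x:x+w]>30).mean().round(3))
show()
E
```

```text
t3 -0.018 tail edge x mm 83
t3 0 tail edge x mm 83
t3 0.018 tail edge x mm 83
now -0.018 tail edge x mm 83
now 0 tail edge x mm 83
now 0.018 tail edge x mm 83
squares changed frac 0.096
batten changed frac 0.0
jar changed frac 0.0
scraper changed frac 0.0
mug changed frac 0.0
29.15 [0.5059 0.0641 0.1502] [-0.07  0.91 -0.66] 0.0403 [[0.998, -0.052, -0.038], [-0.064, -0.863, -0.501], [-0.006, 0.503, -0.865]]
```

```bash
python3 - <<'E'
from lib import *
t=cams.grab_frame('top')[:,:,::-1].copy()
for i in (cv2.imread('pics/top0.png'),t):
    h=cv2.cvtColor(i,cv2.COLOR_BGR2HSV);m=((h[...,1]<60)&(h[...,2]>100)).astype(np.uint8);m[:100]=0;m[150:]=0;m[:,:178]=0;m[:,222:]=0
    print([(np.round(cv2.minAreaRect(k)[0],1),np.round(cv2.minAreaRect(k)[1],1)) for k in cv2.findContours(m,0,1)[0] if cv2.contourArea(k)>100])
manip.hand_in()
E
```

```text
[(array([200.5, 125. ]), array([34., 33.]))]
[(array([202. , 125.6]), array([33.4, 36. ]))]
the job is handed in; nothing more can be done
```

I handed the job in at about 29 s. The tile lies glazed face up against the hidden end stop, and the focus knob points at the white index mark.

- **Tile:** I pushed it in under the hood in small steps. At the stop, the force rose from 5.3 to 7.8 N with no forward motion, well under the 14 N at which the stop yields. In the top view its outer end read 83 mm on the bed axis at three points across its width. It read the same after the knob was turned.
- **Stop and feeler pin:** these cannot be seen directly, so "fully seated" rests on the force readings and the tile's position.
- **Knob:** I turned it about 70° clockwise and let go. In the wrist picture the pointer and the index mark are both vertical. They are about 1 px apart, of which about 0.7 px is expected parallax, so the remaining error is roughly 0.5°.
- **Gripper reach:** the fingertips sit about 40 mm short of the reported tool point. My first grasp closed above the tile without touching it, so I found the true tip height by light touch and tried again.
- **Knob size:** the disc measured about 60 mm across instead of the stated 48 mm. I used the panel, index mark and pointer to locate it instead.
- **Other things on the table:**
  - The batten, jar, scraper and mug regions of the top view did not change.
  - The square tiles' region changed by about 10%. Their outline centre read 1.6 px (about 4 mm) off and its size up to 3 px larger. I put this down to the arm's shadow, since the arm never went near them, but I did not confirm it before handing in.

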